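# Level a drying platform with an adjustable wrench

### The arm

A 6-joint arm with a two-finger parallel gripper is mounted at the origin on the work surface; the furniture and walls round the work are solid. World frame = base frame: x ahead of the robot, y to its left, z up, the work surface at z = 0. Lengths are in m, angles in degrees, forces in N, time in s.
With the tool pointing down it reaches from about 0.25 to 0.725 m from the base axis. Payload 9.7 kg.
Tool frame: the origin (TCP) lies at the very end of the fingers, on their centre line; the grasp point (between the pads) lies 19 mm behind it; z points along the fingers, y is the direction in which the jaws open and shut (so a half turn about z gives the same grasp; the last joint's range is limited). The gripper opens to 85 mm and grips with 20 to 120 N. Pads are 22 mm wide; open, the fingers measure 114 mm over their backs; the gripper's body (76 mm by 85 mm) begins 54 mm behind the grasp point. The pads swing forward as they close: fully open they stand 13 mm farther back than shut.
Start: joints at [-65.776, 4.979, 10.078, 95.1, 0, 90], TCP at [0.226, -0.502, 0.231] pointing down, gripper open.
Joint ranges: [-179.16, 179.16], [-48.56, 103.87], [-65.8, 70.77], [-126.05, 130.52], [-82.76, 87.17], [-180, 180]. Speed limits (degrees/s): [127.2, 127.2, 147.25, 180, 180, 180].

### API

Orientations are given as [roll, pitch, yaw] about the fixed x, y, z axes, in that order (R = Rz(yaw) Ry(pitch) Rx(roll)).
In Python, from workcell import bot gives the robot as it stands.
- The arm moves only by the shell command python3 -m pendant 'ROWS' [FORCE]. ROWS is JSON, a list that holds one entry, the list of rows, each a list of 7 numbers: the shift along the tool's x, y, z in cm, then the turn, a rotation vector about the tool's x, y, z in rad, then the opening in per cent of the stroke, from 0 (shut) to 100 (fully open). In form: [[[dx, dy, dz, ax, ay, az, gripper], ...]]. A call has 1 to 5 rows; each row shifts and turns the pose as measured when the row begins, along the tool's axes as they then stand; what a row does not reach is not made up. A row lasts 1/12 s, in which the tool goes at most 41.7 mm and 7.16 degrees, less where a joint would pass 70% of its speed; a pose out of reach is approached as far as the arm can. A call with a gripper value outside its range is refused whole. The fingers move at their own pace and stop on an object; FORCE is the grip in N (left out, the last holds). Time passes only in rows, so rows that do not move let the fingers close. It gives the time, the measured TCP pose, the force and the opening at its end, in the units of the state.
- bot.get_obs(): the state, without advancing time (a new reading comes with each control period).
- bot.camera(name): name is "scene" or "top"; returns the picture (400x640x3 uint8, red, green, blue); there is no depth.
- bot.get_calibration(name): a dict with "intrinsics" (3x3 intrinsics, pixels), "pose" (4x4, takes a point from camera to world coordinates). Camera axes: x right, y down, z forward; pixel columns grow to the right and rows downward; lengths in m; the calibration is good to about 2 mm. A picture is of the moment at which its call begins. get_calibration takes no time and is no camera call.
- bot.job_done(): hands the job in, once; it reports no verdict.
Trained networks look in the newest picture that a camera, given by its name, has taken for a name from the list of things; names that differ only in an ending like _2 or _b are one class to them, and where a whole thing is asked for, a point or a joint stands for the part that bears it (a point fixed in the world has none). Each returns a list of dicts, best first, with "confidence" (0 to 1); they miss things now and then, are a little off and sometimes report something else, mostly with a low value. They report only what shows in the picture. A call takes as long as a camera call. They do not tell look-alikes from the thing itself.
- bot.masks_of(camera, thing): "pixels" (400x640 bool, what is visible of it) and "extent" ([left, top, right, bottom] in pixels, round what is visible of it).
- bot.mark_of(camera, thing): "uv" ([column, row] in pixels: a listed point, or the origin of a listed thing).
The state is a dict: "time": time; "q": joint angles; "qd": joint speeds; "joint_efforts": joint torques, N m; "ee_pos": TCP position; "tcp_rot": TCP orientation; "wrist_force": force on the tool from outside, world axes, zero at the start; "torque": the same for the moment, N m; "opening": finger opening in m.
Only numpy, scipy, OpenCV 4.12 (cv2) and the standard library are available. Lean on these libraries where they do the work, as an engineer would, in place of code of your own. Each camera call takes 0.05 s, during which the arm holds its last target. There are 200 camera calls.

### The job

The drying platform hangs down at its free edge: level it with the adjustable wrench. Lay the wrench flat on the round deck with its open jaws round the hexagon screw head and let go of it, then roll its worm with a fingertip until the jaws just fit the head, and only then turn the screw clockwise by the wrench's handle until the platform sits level. Leave the wrench lying on the deck round the head, and leave the pot and the two ribs where they are.

Things in the scene. Friction and masses are not known exactly. Their poses are not given: they have to be found in the camera images.
- wrench: Plain steel adjustable wrench, 219 mm long, about 0.39 kg, lying flat and loose. Origin: on its underside, mid-mouth when the jaws are 30 mm apart. +x points out of the mouth along the handle's axis, z up. Fixed jaw face at y = -15 mm (x -28 to +16), throat at x = -22. Head 16 mm thick, x -76 to -22, y -31 to +30. Centre of mass near x = -65.
- wrench_handle (a point): Middle of the handle on the wrench's underside, at x = -130 mm of the wrench; axes as the wrench's. The handle is a straight bar 22 mm wide and 13 mm thick (z 0 to 13) from x = -76 to -190, ending in a round eye 26 mm across centred at x = -190.
- wrench_jaw (a joint): Slide of the movable jaw (on the wrench's +y side), m: jaw opening = 38 mm + value, so -0.008 when the jaws are 30 mm apart; its flat face is at y = +23 mm + value, its back 15 mm beyond. Starts 36.4 to 39.6 mm open. The jaw moves only through the worm and resists about 14 N.
- worm_top (a point): Highest point of the knurled worm, x = -43.5, y = 0, z = 23 mm of the wrench; axes as the wrench's. Drum of radius 10.5 mm, 15 mm long, axis along y, its top 7 mm above the head. Rolling its top towards the mouth (+x) closes the jaws 0.19 mm per mm rolled. Takes 2.7 N along the stroke (press with about 8 to 15 N), stays where left, stops when both jaws bear on the head.
- wrench_worm: The knurled worm itself. Origin: on its axis, at its middle (x = -43.5, y = 0, z = 12.5 mm of the wrench). Its own y axis is the worm's axis and stays along the wrench's y; its x and z axes turn with it as it rolls.
- screw_head (a point): Centre of the top of the upright hexagon screw head: steel, 30 mm across flats, 34.6 mm across corners, 20 mm tall. Turns with the head: a corner lies at this point's +x and every 60 degrees from it, so two flats face its +y and -y. The wrench fits in six positions. Screw friction about 0.15 N m.
- deck (a point): Centre of the round deck's top, 30 mm above the table, on the screw's axis; axes of the fixed stand (they do not turn with the screw). The deck is 230 mm across and flat. The rest of the stand lies to its +y side, from 75 to 325 mm; the platform begins 120 mm from the screw.
- platform (a joint): Tilt of the platform, rad: 0 = level, negative = free edge low (starts -0.08 to -0.045). It rises 0.07 for each radian that the screw is turned clockwise seen from above and stays where it is left. Hinge line 160 mm from the screw along the stand's +y, 40 mm above the table.
- platform_edge (a point): Middle of the free edge of the platform's upper face, 310 mm from the screw along the stand's +y. The platform is an aluminium plate 230 x 190 x 6 mm with a fixed clay relief tile on it, tile top about 85 mm above the table. Axes turn with the platform: y from hinge to free edge, z its normal.
- glaze_pot: White lidded pot, 60 mm diameter, 86 mm tall; bystander. Origin: centre of its underside.
- rubber_rib: Flat kidney-shaped rubber rib, 55 x 86 x 8 mm; bystander. Origin: centre of its underside.
- wood_rib: Flat kidney-shaped wooden rib, 96 x 61 x 9 mm; bystander. Origin: centre of its underside.
Things that resemble listed ones, but are neither listed nor needed, are in the scene too. Several things have the shape of the wrench; the one meant has the colours described above.

How it is judged (in metres and radians):
On the way, in this order (a step that is already met when the one before it is completed fails the run):
1. The wrench lies flat on the deck with its open jaws round the screw head, let go (horizontal distance between wrench and screw_head below 0.011 m and height (world z) of wrench between 0.025 and 0.036 m and angle between wrench's own z axis and vertical below 0.08 rad and contact force between the fingers and wrench below 0.2 N), for 0.2 s.
2. A fingertip presses on the worm (horizontal distance between wrench and screw_head below 0.011 m and height (world z) of wrench between 0.025 and 0.036 m and angle between wrench's own z axis and vertical below 0.08 rad and contact force between the fingers and wrench_worm above 1 N), for 0.05 s.
3. The worm has been rolled until the jaws fit the head (less than 1.5 mm of play) (horizontal distance between wrench and screw_head below 0.011 m and height (world z) of wrench between 0.025 and 0.036 m and angle between wrench's own z axis and vertical below 0.08 rad and value of joint wrench_jaw below -0.0065 m), for 0.2 s.
4. The screw has been turned with the fitted wrench until the platform is level (all of step 3 and value of joint platform between -0.014 and 0.014 rad), for 0.2 s.
At the end, for the whole second after the job is handed in: The platform is level to within 0.014 rad (0.8 degree) and the wrench lies still and flat on the deck round the screw head (its origin within 11 mm of the screw's axis) (value of joint platform between -0.014 and 0.014 rad and horizontal distance between wrench and screw_head below 0.011 m and height (world z) of wrench between 0.025 and 0.036 m and angle between wrench's own z axis and vertical below 0.08 rad and linear speed of wrench below 0.02 m/s); the robot touches nothing.
It fails at once if The glaze pot was moved by more than 30 mm (distance of glaze_pot from where it was at the start of the episode above 0.03 m).
It fails at once if The rubber rib was moved by more than 30 mm (distance of rubber_rib from where it was at the start of the episode above 0.03 m).
It fails at once if The wood rib was moved by more than 30 mm (distance of wood_rib from where it was at the start of the episode above 0.03 m).
It also fails if it takes over 72 s, if anything falls off the work surface, if the arm or the gripper's body presses on something with over 40 N, if the wrist force passes 120 N, or if a joint passes its speed limit or range.

## Working session

There is one attempt and no reset: what is moved stays moved. The work goes in short steps, Python scripts to look and compute and a shell command to move; the robot and the scene stay as the last step left them, time stands still between calls to the robot, and variables do not carry over. Pictures are saved under pics/ and viewed, about 8 in all and at most 12, crops included, and the job is handed in when it is done.

```bash
mkdir -p pics; cat > h.py <<'E'
import numpy as np, cv2
from workcell import bot
def snap(cam,fn=None):
    im=bot.camera(cam)
    if fn: cv2.imwrite('pics/'+fn,im[:,:,::-1])
    return im
def ray(cam,uv):
    c=bot.get_calibration(cam);K=np.array(c['intrinsics']);T=np.array(c['pose'])
    d=T[:3,:3]@np.linalg.solve(K,[uv[0],uv[1],1.]);return T[:3,3],d
def onz(cam,uv,z):
    o,d=ray(cam,uv);return o+d*(z-o[2])/d[2]
def proj(cam,P):
    c=bot.get_calibration(cam);K=np.array(c['intrinsics']);T=np.array(c['pose'])
    p=K@(T[:3,:3].T@(np.array(P)-T[:3,3]));return p[:2]/p[2]
E
python3 - <<'E'
from h import *
np.set_printoptions(precision=3,suppress=True)
a=snap('scene','s0.png');b=snap('top','t0.png')
for c in('scene','top'):print(c,bot.get_calibration(c))
zs=dict(wrench=0,wrench_handle=0,worm_top=.023,wrench_worm=.0125,screw_head=.05,deck=.03,platform_edge=.035,glaze_pot=0,rubber_rib=0,wood_rib=0)
for n,z in zs.items():
  for c in('top','scene'):
    for m in bot.mark_of(c,n)[:4]:print(n,c,np.array(m['uv']),round(m['confidence'],2),onz(c,m['uv'],z))
print(bot.get_obs())
E
```

```text
scene {'intrinsics': array([[387.887,   0.   , 313.978],
       [  0.   , 387.887, 202.476],
       [  0.   ,   0.   ,   1.   ]]), 'pose': array([[-0.541, -0.512,  0.667, -0.501],
       [-0.841,  0.329, -0.429,  0.527],
       [ 0.   , -0.793, -0.609,  0.908],
       [ 0.   ,  0.   ,  0.   ,  1.   ]])}
top {'intrinsics': array([[428.912,   0.   , 318.127],
       [  0.   , 428.912, 199.827],
       [  0.   ,   0.   ,   1.   ]]), 'pose': array([[ 0.009, -0.992,  0.123,  0.223],
       [-1.   , -0.008,  0.007, -0.068],
       [-0.006, -0.123, -0.992,  1.673],
       [ 0.   ,  0.   ,  0.   ,  1.   ]])}
wrench top [396.9 263.9] 0.76 [ 0.184 -0.363  0.   ]
wrench top [394.8 157.2] 0.63 [ 0.604 -0.36   0.   ]
wrench scene [417.5 227.7] 0.74 [ 0.172 -0.342 -0.   ]
wrench scene [349.1 175.3] 0.46 [ 0.572 -0.34  -0.   ]
wrench_handle top [406.5 193.3] 0.74 [ 0.459 -0.404  0.   ]
wrench_handle top [376.  234.5] 0.7 [ 0.296 -0.283  0.   ]
wrench_handle top [288.9 177.5] 0.2 [0.518 0.06  0.   ]
wrench_handle scene [384.9 219.9] 0.91 [ 0.267 -0.273 -0.   ]
wrench_handle scene [373.2 183.9] 0.43 
[... 1306 characters left out ...]
b scene [211.5 279.5] 0.82 [0.338 0.359 0.   ]
wood_rib top [446.  202.8] 0.53 [ 0.423 -0.558  0.   ]
wood_rib top [290.  180.7] 0.46 [0.506 0.055 0.   ]
wood_rib top [288.4 177.7] 0.21 [0.517 0.062 0.   ]
wood_rib scene [412.9 175.6] 0.62 [ 0.425 -0.566 -0.   ]
{'time': 1.1, 'q': array([-65.776,   4.977,  10.078,  95.097,  -0.   ,  90.002]), 'qd': array([-0.031,  0.049, -0.038,  0.075, -0.04 ,  0.04 ]), 'joint_efforts': array([ -0.001, -52.012,  46.486,   0.002,   0.   ,   0.   ]), 'ee_pos': array([ 0.226, -0.502,  0.231]), 'tcp_rot': array([179.996,   0.   ,  24.223]), 'wrist_force': array([ 0.039,  0.082, -0.329]), 'torque': array([ 0.016, -0.015,  0.009]), 'opening': 0.08526065397526897}
```

View pics/t0.png

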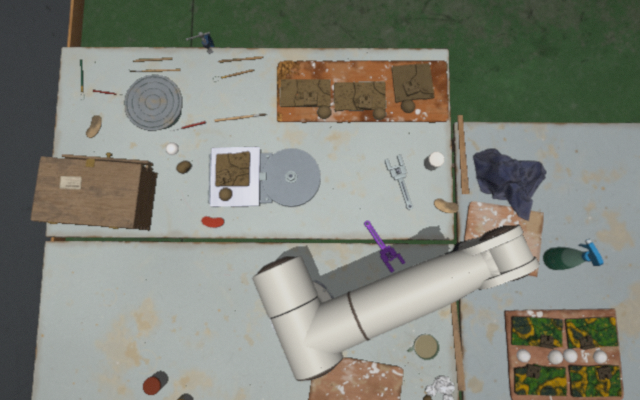

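View pics/s0.png

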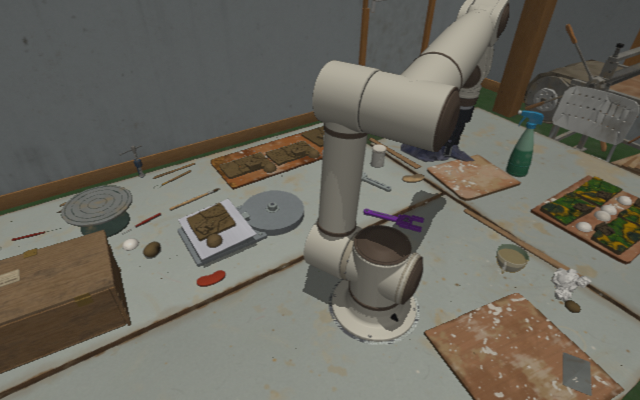

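```bash
python3 - <<'E'
from h import *
t=cv2.imread('pics/t0.png');s=cv2.imread('pics/s0.png')
def c(im,u,v,w,h,k):return cv2.resize(im[v-h//2:v+h//2,u-w//2:u+w//2],None,fx=k,fy=k,interpolation=cv2.INTER_CUBIC)
a=np.hstack([c(t,400,182,80,60,5),c(t,290,177,32,24,12.5)])
b=np.hstack([c(s,372,182,80,60,5),c(s,271,207,32,24,12.5)])
cv2.imwrite('pics/c1.png',np.vstack([a,b]))
np.set_printoptions(precision=3,suppress=True)
for cam in('top','scene'):
  bot.camera(cam)
  for n in('wrench','screw_head','platform','deck','worm_top'):
    try:
      for m in bot.masks_of(cam,n)[:3]:
        p=m['pixels'];v,u=np.nonzero(p);print(cam,n,round(m['confidence'],2),m['extent'],p.sum(),u.mean(),v.mean())
    except Exception as e:print(n,e)
E
```

```text
top wrench 0.7 [386.6, 153.2, 413.0, 211.7] 465 400.0516129032258 178.0021505376344
top wrench 0.6 [364.8, 220.6, 405.4, 271.8] 469 384.42004264392324 247.73773987206823
top platform 0.78 [208.1, 145.2, 269.6, 208.8] 2984 235.51742627345845 175.82707774798928
top deck 0.68 [207.1, 149.7, 320.3, 207.0] 5849 261.5506924260557 176.55633441613952
top deck 0.42 [203.5, 219.6, 224.2, 225.9] 179 213.16759776536313 221.3240223463687
top worm_top 0.98 [389.6, 155.9, 412.0, 209.3] 365 400.4958904109589 178.74794520547945
scene wrench 0.62 [360.7, 174.8, 391.7, 192.5] 246 376.6219512195122 183.5691056910569
scene screw_head 0.17 [360.7, 172.0, 392.3, 192.2] 142 375.556338028169 183.1338028169014
scene platform 0.95 [178.9, 200.2, 252.7, 263.4] 2673 215.8092031425365 228.07557052001496
scene platform 0.31 [360.5, 171.7, 389.7, 191.5] 170 373.1823529411765 182.08823529411765
scene deck 0.55 [177.2, 191.8, 302.8, 268.5] 5696 238.39080056179776 224.26404494382024
scene worm_top 0.96 [365.6, 210.4, 424.8, 230.4] 460 398.70652173913044 219.69347826086957
scene worm_top 0.68 [359.6, 171.6, 389.1, 191.7] 173 373.15606936416185 181.6878612716763
scene worm_top 0.68 [180.1, 201.0, 256.4, 259.7] 2588 215.9938176197836 227.97642967542504
```

View pics/c1.png

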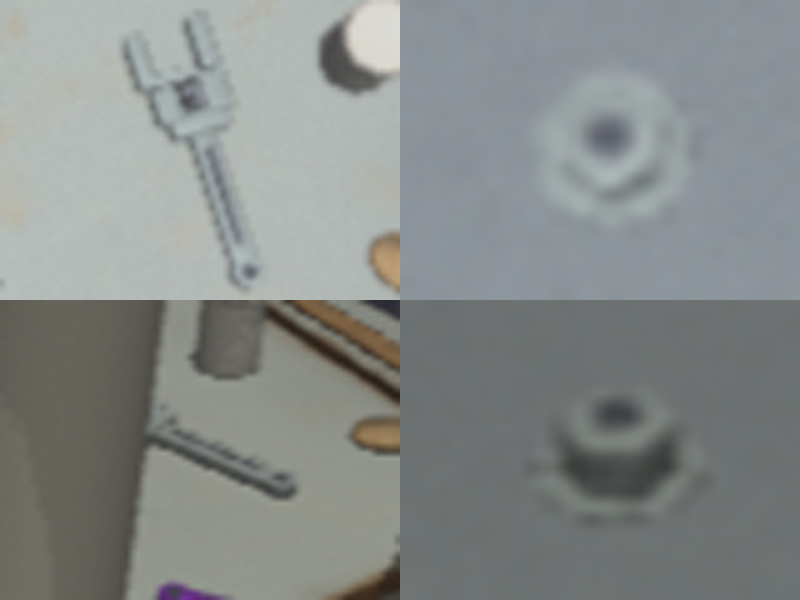

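```bash
python3 - <<'E'
from h import *
np.set_printoptions(precision=4,suppress=True)
def tri(a,b):
    o1,d1=ray('top',a);o2,d2=ray('scene',b)
    A=np.stack([d1,-d2],1);s,*_=np.linalg.lstsq(A,o2-o1,rcond=None)
    p,q=o1+s[0]*d1,o2+s[1]*d2;return (p+q)/2,np.linalg.norm(p-q)
print('head',tri((290.3,175.3),(271.9,203.5)),onz('top',(290.3,175.3),.05),onz('scene',(271.9,203.5),.05),'washer',onz('top',(290.5,176.5),.032))
f=lambda x,y:(360+x/5-.4,152+y/5-.4)
for n,p,z in(('jawL',(134,38),.014),('jawR',(197,16),.014),('worm',(190,93),.02),('eye',(248,270),.012)):
    print(n,onz('top',f(*p),z))
g=lambda x,y:(332+x/5-.4,152+(y-300)/5-.4)
print('eye scene',onz('scene',g(281,486),.012))
# deck circle: top, gray disc by flood fill
for cam,seed in(('top',(300,190)),('scene',(285,222))):
    im=cv2.medianBlur(cv2.imread('pics/%s0.png'%cam[0]),3);m=np.zeros((402,642),np.uint8)
    cv2.floodFill(im,m,seed,0,(9,)*3,(9,)*3,4|cv2.FLOODFILL_FIXED_RANGE|cv2.FLOODFILL_MASK_ONLY|(255<<8))
    cs,_=cv2.findContours(m[1:-1,1:-1],cv2.RETR_EXTERNAL,cv2.CHAIN_APPROX_NONE);c=max(cs,key=cv2.contourArea)[:,0]
    P=np.array([onz(cam,p,.03)[:2] for p in c])
    from scipy.optimize import least_squares
    ok=P[:,1]<0.1
    r=least_squares(lambda q:np.hypot(P[ok,0]-q[0],P[ok,1]-q[1])-q[2],[.51,.055,.115],loss='soft_l1',f_scale=.002)
    print(cam,len(c),r.x,np.abs(r.fun).mean())
E
```

```text
head (array([0.5191, 0.0515, 0.047 ]), np.float64(0.001809018100935608)) [0.5181 0.0505 0.05  ] [0.5163 0.0538 0.05  ] washer [0.5167 0.051  0.032 ]
jawL [ 0.5921 -0.3244  0.014 ]
jawR [ 0.6102 -0.3743  0.014 ]
worm [ 0.5472 -0.3668  0.02  ]
eye [ 0.4092 -0.4115  0.012 ]
eye scene [ 0.3971 -0.3998  0.012 ]
top 215 [0.5168 0.0508 0.111 ] 0.0016750326872839575
scene 157 [0.5128 0.0553 0.1101] 0.0013530601154787042
```

```bash
python3 -m pendant '[[[4,0,0.5,0,0,0.05,60],[4,0,1,0,0,0.058,60],[4,0,1,0,0,0,60],[4,0,1,0,0,0,60],[4,0,1,0,0,0,60]]]' 80; python3 -m pendant '[[[4,0,1,0,0,0,60],[4,0.3,1,0,0,0,60],[2,0,1,0,0,0,60],[0,0,0,0,0,0,60]]]'; python3 - <<'E'
from h import *
np.set_printoptions(precision=4,suppress=True)
o=bot.get_obs();print(o['time'],o['ee_pos'],o['tcp_rot'],o['q'],o['opening'])
t=snap('top','t1.png');s=snap('scene','s1.png')
for n,z in dict(wrench=0,wrench_handle=0,worm_top=.023,wrench_worm=.012,screw_head=.05,deck=.03).items():
  for m in bot.mark_of('scene',n)[:3]:print(n,np.array(m['uv']),round(m['confidence'],2),onz('scene',m['uv'],z))
def c(im,u,v,w,h,k):return cv2.resize(im[v-h//2:v+h//2,u-w//2:u+w//2],None,fx=k,fy=k,interpolation=cv2.INTER_CUBIC)[:,:,::-1]
cv2.imwrite('pics/c2.png',np.hstack([c(t,400,182,80,80,5),c(s,372,182,80,80,5)]))
E
```

```text
time: 2.12
ee_pos: [0.4133, -0.4366, 0.1884]
tcp_rot: [179.6, -0.0, 17.0]
wrist_force: [-0.2, -0.4, 0.7]
opening: 0.0511
time: 2.45
ee_pos: [0.5173, -0.4051, 0.1543]
tcp_rot: [179.7, 0.0, 17.3]
wrist_force: [-0.1, -0.5, 0.1]
opening: 0.051
2.45 [ 0.5173 -0.4051  0.1543] [179.749    0.0009  17.3107] [-38.0064  18.9045  17.8047  88.6943  -0.1436 124.6827] 0.0510126682007391
wrench [418.1 227. ] 0.77 [ 0.1735 -0.3467  0.    ]
wrench [346.6 177.3] 0.52 [ 0.5658 -0.3221 -0.    ]
wrench_handle [384.4 221.1] 0.86 [ 0.263  -0.2674 -0.    ]
wrench_handle [371.9 181.1] 0.84 [ 0.4864 -0.3935  0.    ]
worm_top [355.4 171.2] 0.7 [ 0.5558 -0.359   0.023 ]
wrench_worm [407. 218.] 0.54 [ 0.222  -0.3369  0.012 ]
screw_head [271.  205.7] 0.38 [0.5065 0.0626 0.05  ]
deck [271.5 207.7] 0.95 [0.5185 0.0558 0.03  ]
```

View pics/c2.png

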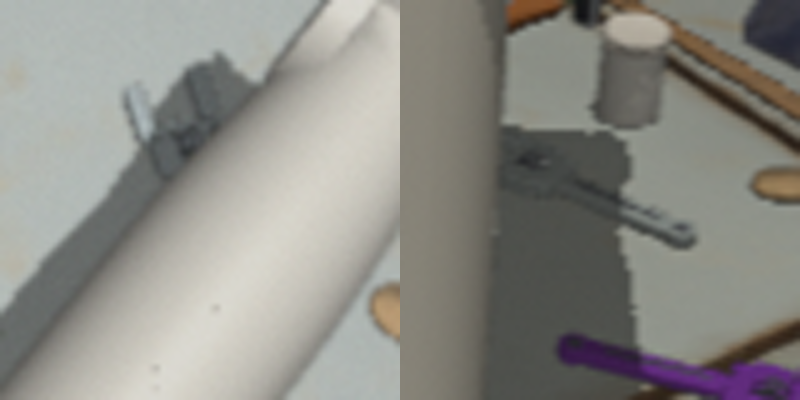

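```bash
python3 - <<'E'
from h import *
np.set_printoptions(precision=4,suppress=True)
print(onz('scene',(357.6,173),.02),onz('scene',(387.6,188),.012),onz('top',(398.-.0+0.2-.5,142+140/5-.4),.02))
E
python3 -m pendant '[[[-1.4,-2.7,2,0,0,0,60],[0,0,3.5,0,0,0,60],[0,0,3,0,0,0,60],[0,0,0,0,0,0,60]]]'
```

```text
[ 0.5434 -0.3613  0.02  ] [ 0.4017 -0.4028  0.012 ] [ 0.5496 -0.3673  0.02  ]
time: 3.18
ee_pos: [0.4911, -0.3902, 0.0744]
tcp_rot: [179.2, -0.3, 16.7]
wrist_force: [-0.4, 1.7, -1.2]
opening: 0.0511
```

```bash
python3 -m pendant '[[[0.5,-0.8,2,0.014,0.005,0,60],[0,0,2.5,0,0,0,60],[0,0,1.5,0,0,0,60],[0,0,0,0,0,0,60]]]'
```

```text
time: 3.52
ee_pos: [0.4938, -0.3838, 0.019]
tcp_rot: [179.7, -0.8, 16.5]
wrist_force: [-0.7, -0.6, -0.1]
opening: 0.0511
```

```bash
python3 -m pendant '[[[0,-0.1,1.0,0,0.014,0.01,60],[0,0,0.4,0,0,0,60],[0,0,0,0,0,0,20],[0,0,0,0,0,0,20],[0,0,0,0,0,0,15]]]' 80;python3 -m pendant '[[[0,0,0,0,0,0,10],[0,0,0,0,0,0,10],[0,0,0,0,0,0,10]]]' 80
```

```text
time: 3.93
ee_pos: [0.4955, -0.3862, 0.0138]
tcp_rot: [179.4, -1.9, 15.9]
wrist_force: [0.7, 0.1, -0.2]
opening: 0.0159
time: 4.18
ee_pos: [0.4967, -0.3873, 0.0168]
tcp_rot: [179.2, -2.0, 15.9]
wrist_force: [0.1, 0.5, 0.2]
opening: 0.0085
```

```bash
python3 - <<'E'
from h import *
np.set_printoptions(precision=4,suppress=True)
o=bot.get_obs();print(o)
t=snap('top','t2.png');s=snap('scene','s2.png')
def c(im,u,v,w,h,k):return cv2.resize(im[v-h//2:v+h//2,u-w//2:u+w//2],None,fx=k,fy=k,interpolation=cv2.INTER_CUBIC)[:,:,::-1]
cv2.imwrite('pics/c3.png',np.hstack([c(t,400,182,80,80,5),c(s,372,182,80,80,5)]))
print(proj('top',[.4967,-.3873,.017]),proj('scene',[.4967,-.3873,.017]))
E
```

```text
{'time': 4.1833, 'q': array([-38.4553,  15.2011,  -2.0698,  70.9216,   1.1287, 125.6764]), 'qd': array([-0.0199, -0.2593,  0.5227,  0.2328, -0.0269, -0.0462]), 'joint_efforts': array([ -0.0365, -62.8625,  46.1736,  -0.3268,   0.0642,  -0.0006]), 'ee_pos': array([ 0.4967, -0.3873,  0.0168]), 'tcp_rot': array([179.1894,  -1.9707,  15.9   ]), 'wrist_force': array([0.0517, 0.5278, 0.2218]), 'torque': array([0.0351, 0.0418, 0.0182]), 'opening': 0.008528855329990068}
[402.8882 183.1194] [369.5266 176.9678]
```

View pics/c3.png

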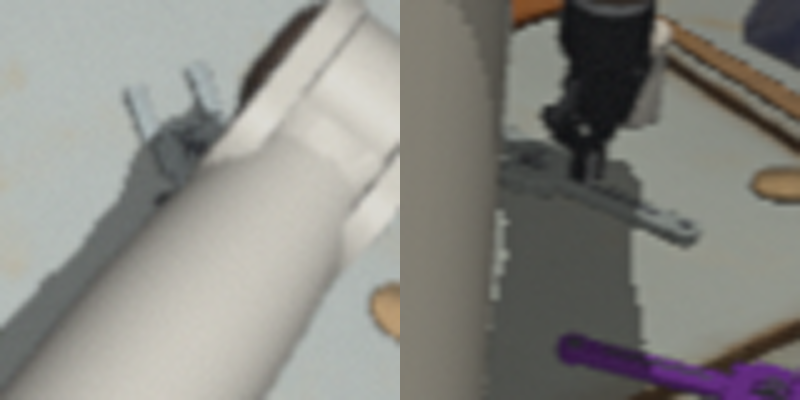

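```bash
python3 - <<'E'
from h import *
np.set_printoptions(precision=4,suppress=True)
print(onz('scene',(369.5,179.2),.013))
E
python3 -m pendant '[[[0,0,-2,0.014,0.034,-0.02,60],[0,0,0,0,0,0,60],[0,0,0,0,0,0,60]]]'
```

```text
[ 0.4884 -0.3808  0.013 ]
time: 4.53
ee_pos: [0.4956, -0.3865, 0.0362]
tcp_rot: [-180.0, -3.9, 17.1]
wrist_force: [-0.4, -0.9, 0.2]
opening: 0.0439
```

```bash
python3 -m pendant '[[[0,-0.5,0,0,-0.068,0,70],[0,0,2.0,0,0,0,70],[0,0,0.6,0,0,0,70],[0,0,0.3,0,0,0,70]]]'
```

```text
time: 4.87
ee_pos: [0.4946, -0.3826, 0.0074]
tcp_rot: [179.9, 0.1, 17.0]
wrist_force: [0.3, -0.1, 1.0]
opening: 0.0599
```

```bash
python3 -m pendant '[[[0,0,0.3,0,0,0,70],[0,0,0.1,0,0,0,50],[0,0,0,0,0,0,35],[0,0,0,0,0,0,20],[0,0,0,0,0,0,10]]]' 80; python3 -m pendant '[[[0,0,0,0,0,0,10],[0,0,0,0,0,0,10]]]' 80
```

```text
time: 5.28
ee_pos: [0.494, -0.3828, 0.0031]
tcp_rot: [179.9, 0.2, 17.0]
wrist_force: [-1.2, 0.6, -3.3]
opening: 0.0198
time: 5.45
ee_pos: [0.4938, -0.3828, 0.0031]
tcp_rot: [179.9, 0.1, 17.0]
wrist_force: [0.2, -0.7, -3.4]
opening: 0.0196
```

```bash
python3 -m pendant '[[[0,0,-3,0,0,0,10],[0,0,-4,0,0,0,10],[0,0,-4,0,0,0,10],[0,0,-2,0,0,0,10],[0,0,0,0,0,0,10]]]'; cat > hexfit.py <<'E'
from h import *
from scipy.optimize import minimize
def render(cam,th,c,wr,wt,hr,win,S=8):
    u0,v0,w,h=win;lab=np.zeros((h*S,w*S),np.uint8)
    def poly(P,k):
        q=np.array([proj(cam,p) for p in P]);q=((q-[u0,v0]+.5)*S-.5)
        cv2.fillPoly(lab,[np.round(q*16).astype(np.int32)],k,shift=4)
    circ=lambda r,z:[[c[0]+r*np.cos(a),c[1]+r*np.sin(a),z] for a in np.linspace(0,2*np.pi,48)]
    if wt>.0003: poly(circ(wr,.03),2)
    poly(circ(wr,.03+wt),1)
    A=np.radians(th)+np.arange(6)*np.pi/3;X=[c[0]+.01732*np.cos(A),c[1]+.01732*np.sin(A)]
    cp=np.array(bot.get_calibration(cam)['pose'])[:2,3]-c[:2]
    for i in range(6):
        j=(i+1)%6;n=A[i]+np.pi/6
        if np.cos(n)*cp[0]+np.sin(n)*cp[1]>.015:
            poly([[X[0][i],X[1][i],.03+wt],[X[0][j],X[1][j],.03+wt],[X[0][j],X[1][j],.05],[X[0][i],X[1][i],.05]],3+i)
    poly([[X[0][i],X[1][i],.05] for i in range(6)],9)
    poly(circ(hr,.05),10)
    B=[cv2.resize((lab==k).astype(np.float32),(w,h),interpolation=cv2.INTER_AREA).ravel() for k in range(11)]
    return np.array([b for b in B if b.sum()>.3]).T
def run(cam,fn,c0,half=8):
    im=cv2.imread(fn).astype(float)[:,:,1]
    uv=np.round(proj(cam,[*c0,.04])).astype(int);win=(uv[0]-half,uv[1]-half,2*half+1,2*half+1)
    y=im[win[1]:win[1]+win[3],win[0]:win[0]+win[2]].ravel()
    def cost(p,th):
        B=render(cam,th,np.array(p[:2])*.01,abs(p[2])*.01,np.clip(abs(p[3])*.01,0,.006),abs(p[4])*.01,win)
        x,*_=np.linalg.lstsq(B,y,rcond=None);return ((B@x-y)**2).mean()
    out=[]
    for th in range(0,60,6):
        r=minimize(cost,[c0[0]*100,c0[1]*100,2.3,.2,.5],args=(th,),method='Nelder-Mead',options=dict(maxfev=250,initial_simplex=None))
        out.append((th,round(r.fun,2)));P=r.x
        print(cam,th,round(r.fun,2),np.round(r.x,2),flush=True)
E
timeout 500 python3 - <<'E'
from hexfit import *
run('top','pics/t0.png',(.517,.051));run('scene','pics/s0.png',(.515,.054))
E
```

```text
time: 5.87
ee_pos: [0.4907, -0.3803, 0.1326]
tcp_rot: [-179.6, 0.6, 16.9]
wrist_force: [0.6, -0.6, -2.7]
opening: 0.0196Traceback (most recent call last):
  File "<stdin>", line 2, in <module>
  File "hexfit.py", line 30, in run
    r=minimize(cost,[c0[0]*100,c0[1]*100,2.3,.2,.5],args=(th,),method='Nelder-Mead',options=dict(maxfev=250,initial_simplex=None))
    res = _minimize_neldermead(fun, x0, args, callback, bounds=bounds,
                               **options)
    fxr = func(xr)
    fx = function(np.copy(x), *(wrapper_args + args))
  File "hexfit.py", line 26, in cost
    B=render(cam,th,np.array(p[:2])*.01,abs(p[2])*.01,np.clip(abs(p[3])*.01,0,.006),abs(p[4])*.01,win)
  File "hexfit.py", line 10, in render
    poly(circ(wr,.03+wt),1)
    ~~~~^^^^^^^^^^^^^^^^^^^
  File "hexfit.py", line 6, in poly
    q=np.array([proj(cam,p) for p in P]);q=((q-[u0,v0]+.5)*S-.5)
                ~~~~^^^^^^^
  File "h.py", line 13, in proj
    c=bot.get_calibration(cam);K=np.array(c['intrinsics']);T=np.array(c['pose'])
ValueError: time passes only in moves, steps and waits
```

```bash
python3 - <<'E'
s=open('h.py').read()
s=s.replace("def snap","import functools\n@functools.lru_cache\ndef cal(n):return bot.get_calibration(n)\ndef snap").replace("c=bot.get_calibration(cam)","c=cal(cam)")
open('h.py','w').write(s)
s=open('hexfit.py').read()
s=s.replace("bot.get_calibration(cam)","cal(cam)").replace("[c0[0]*100,c0[1]*100,2.3,.2,.5]","x0").replace("initial_simplex=None","initial_simplex=np.vstack([x0,x0+np.diag([.2,.2,.2,.1,.1])])").replace("    out=[]\n","    out=[];x0=np.array([c0[0]*100,c0[1]*100,2.3,.2,.5])\n")
open('hexfit.py','w').write(s)
E
timeout 500 python3 - <<'E'
from hexfit import *
run('top','pics/t0.png',(.517,.051));run('scene','pics/s0.png',(.515,.054))
E
```

```text
top 0 14.85 [51.75  5.12  2.39  0.13  0.69]
top 6 16.59 [51.76  5.06  2.36  0.21  0.64]
top 12 17.39 [51.77  5.12  2.43  0.12  0.68]
top 18 18.97 [51.77  5.11  2.37  0.2   0.66]
top 24 20.26 [51.76  5.1   2.39  0.23  0.65]
top 30 21.19 [51.75  5.08  2.39  0.21  0.63]
top 36 20.3 [51.78  5.08  2.33  0.17  0.63]
top 42 17.92 [51.76  5.07  2.39  0.17  0.65]
top 48 15.68 [51.76  5.05  2.38  0.12  0.63]
top 54 14.36 [51.77  5.06  2.36  0.09  0.63]
scene 0 20.3 [51.44  5.53  2.36  0.16  0.57]
scene 6 20.23 [51.43  5.5   2.33  0.19  0.64]
scene 12 22.2 [51.41  5.49  2.27  0.17  0.64]
scene 18 25.53 [51.45  5.47  2.38  0.19  0.6 ]
scene 24 25.96 [51.45  5.45  2.42  0.21  0.66]
scene 30 27.78 [51.38  5.48  2.41  0.22  0.62]
scene 36 25.18 [51.45  5.47  2.31  0.17  0.61]
scene 42 22.97 [51.4   5.49  2.28  0.21  0.64]
scene 48 20.76 [51.45  5.5   2.41  0.14  0.58]
scene 54 18.88 [51.42  5.51  2.43  0.18  0.6 ]
```

```bash
for i in 1 2; do python3 -m pendant '[[[1.9,-3.4,0,0,0,0,10],[1.9,-3.4,0,0,0,0,10],[1.9,-3.4,0,0,0,0,10],[1.9,-3.4,0,0,0,0,10],[1.9,-3.4,0,0,0,0,10]]]'; done;  for i in 1 2; do python3 -m pendant '[[[0,0,0,0,0,-0.12,10],[0,0,0,0,0,-0.12,10],[0,0,0,0,0,-0.12,10],[0,0,0,0,0,-0.12,10],[0,0,0,0,0,-0.12,10]]]'; done
```

```text
time: 6.28
ee_pos: [0.5308, -0.1912, 0.1257]
tcp_rot: [-179.6, 0.8, 16.2]
wrist_force: [0.2, -0.6, -4.1]
opening: 0.0194
time: 6.7
ee_pos: [0.5712, 0.0082, 0.1153]
tcp_rot: [-179.4, 1.3, 16.2]
wrist_force: [1.3, -0.6, -4.1]
opening: 0.0194
time: 7.12
ee_pos: [0.5685, 0.0191, 0.1036]
tcp_rot: [-178.1, 1.1, 51.8]
wrist_force: [-0.6, 0.0, -5.2]
opening: 0.0197
time: 7.53
ee_pos: [0.5644, 0.0192, 0.0922]
tcp_rot: [-177.1, -0.1, 87.5]
wrist_force: [0.4, -0.9, -4.0]
opening: 0.0192
```

```bash
python3 -m pendant '[[[-2.7,0,-1.5,0,0,0,10],[-2.7,0,-0.3,0,0,0,10],[0,0,-0.3,0,0,-0.12,10],[0,0,-0.3,0,0,-0.12,10],[0,0,-0.3,0,0,-0.12,10]]]'; python3 -m pendant '[[[0,0,-0.3,0,0,-0.12,10],[0,0,-0.1,0,0,-0.03,10],[0,0,-0.1,0,0,0,10]]]'
python3 - <<'E'
from h import *
from scipy.spatial.transform import Rotation as R
o=bot.get_obs();r=R.from_euler('xyz',o['tcp_rot'],degrees=True)
d=(r.inv()*R.from_euler('xyz',[180,0,117],degrees=True)).as_rotvec()
print(o['ee_pos'],o['q'].round(1),'rot fix',d.round(3),'shift cm',(r.inv().apply(np.array([.5655,-.0352,.1])-o['ee_pos'])*100).round(2))
E
```

```text
time: 7.95
ee_pos: [0.5596, -0.0368, 0.108]
tcp_rot: [-176.7, -1.5, 109.2]
wrist_force: [0.4, 0.3, -3.1]
opening: 0.0195
time: 8.2
ee_pos: [0.5581, -0.0376, 0.1075]
tcp_rot: [-176.6, -2.1, 118.6]
wrist_force: [0.0, 0.7, -3.6]
opening: 0.0196
[ 0.55813821 -0.03762468  0.10751808] [-3.9  9.7  1.5 85.8  0.  57.5] rot fix [-0.059 -0.037  0.029] shift cm [-0.17  0.8   0.7 ]
```

```bash
cat > g.py <<'E'
import sys
from h import *
from scipy.spatial.transform import Rotation as R
a=list(map(float,sys.argv[1:]))
o=bot.get_obs();r=R.from_euler('xyz',o['tcp_rot'],degrees=True)
d=(r.inv()*R.from_euler('xyz',[180,0,a[3]],degrees=True)).as_rotvec()
print(o['time'],o['ee_pos'].round(4),o['tcp_rot'].round(1),'rot',d.round(3),'cm',(r.inv().apply(np.array(a[:3])-o['ee_pos'])*100).round(2),'F',o['wrist_force'].round(1),'open',round(o['opening'],4))
E
python3 -m pendant '[[[-0.2,0.8,0.5,-0.059,-0.037,0.029,10],[0,0,-0.1,0,0,0,10],[0,0,-0.1,0,0,0,10]]]' >/dev/null; python3 g.py .5655 -.0352 .1 117; python3 - <<'E'
from h import *
t=snap('top','t3.png');s=snap('scene','s3.png')
def c(im,u,v,w,h,k):return cv2.resize(im[v-h//2:v+h//2,u-w//2:u+w//2],None,fx=k,fy=k,interpolation=cv2.INTER_CUBIC)[:,:,::-1]
cv2.imwrite('pics/c4.png',np.hstack([c(t,300,180,80,80,5),c(s,280,200,80,80,5)]))
E
```

```text
8.45 [ 0.5636 -0.0355  0.0987] [-1.797e+02 -1.000e-01  1.168e+02] rot [-0.006 -0.003 -0.004] cm [-0.06  0.18 -0.13] F [ 0.2 -0.1 -3.3] open 0.0193
```

View pics/c4.png

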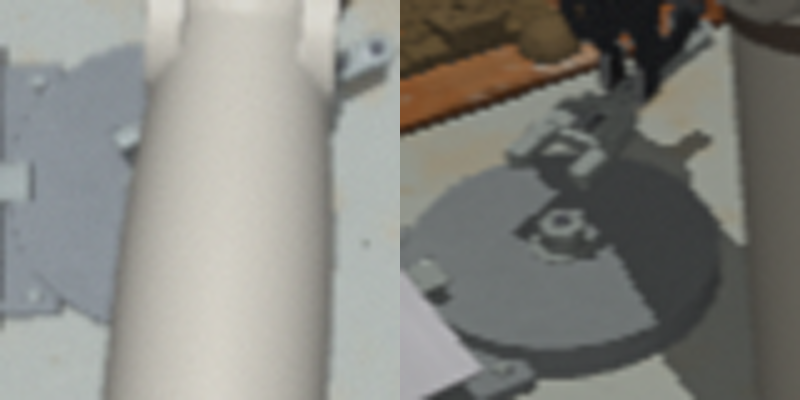

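```bash
python3 - <<'E'
from h import *
np.set_printoptions(precision=4,suppress=True)
u=np.array([np.cos(np.radians(116.8)),np.sin(np.radians(116.8)),0]);v=np.array([-u[1],u[0],0]);t=np.array([.5636,-.0355,0.])
def rep(n,p,w):
    d=p-(t+(w+99)*.001*u);print(n,'along',d@u*1000,'lat',d@v*1000)
rep('eye',onz('top',(334.6,149.6),.107),-190)
rep('worm',onz('scene',(274.6,188.2),.117),-43.5)
# jaw tips in scene
for q in((516,158),(590,172),(545,125)):
    p=onz('scene',(240+(q[0]-400)/5-.4,160+q[1]/5-.4),.11);d=p-t;print(q,d@u*1000-99,d@v*1000)
print(proj('scene',t+.099*u+[0,0,.096]))
E
```

```text
eye along -1.349490874877058 lat -1.3130093386244532
worm along 37.47196856712971 lat 13.193703975424949
(516, 158) 22.045988459574247 -18.089541095815946
(590, 172) 9.3861416240495 36.18912890084727
(545, 125) -21.292193142765214 -24.300409191624517
[270.9365 192.7755]
```

```bash
python3 -m pendant '[[[-0.1,0.18,1.5,0,0,0,10],[0,0,1.2,0,0,0,10],[0,0,0,0,0,0,10]]]' >/dev/null; python3 g.py .5655 -.0352 .033 117
```

```text
8.8 [ 0.567  -0.0358  0.0725] [-1.797e+02 -1.000e-01  1.168e+02] rot [-0.006 -0.003 -0.003] cm [ 0.11 -0.08  3.95] F [-0.6  0.1 -4.5] open 0.0197
```

```bash
python3 -m pendant '[[[0.15,-0.15,0.9,-0.006,0,0,10],[0,0,0.5,0,0,0,10]]]' ; python3 -m pendant '[[[0,0,0.6,0,0,0,10],[0,0,0.4,0,0,0,10],[0,0,0,0,0,0,10]]]'; python3 g.py .5655 -.0352 .033 117
```

```text
time: 8.97
ee_pos: [0.5653, -0.0352, 0.0587]
tcp_rot: [180.0, -0.2, 116.8]
wrist_force: [-0.5, -0.6, -4.5]
opening: 0.0195
time: 9.22
ee_pos: [0.5652, -0.0353, 0.0478]
tcp_rot: [-179.9, -0.2, 116.8]
wrist_force: [-0.2, -0.9, -4.5]
opening: 0.0195
9.2167 [ 0.5652 -0.0353  0.0478] [-179.9   -0.2  116.8] rot [-0.001 -0.003 -0.003] cm [-0.01  0.03  1.48] F [-0.2 -0.9 -4.5] open 0.0195
```

```bash
python3 -m pendant '[[[0,0,0.6,0,0,0,10],[0,0,0.3,0,0,0,10],[0,0,0,0,0,0,10]]]'; python3 -m pendant '[[[0,0,0.25,0,0,0,10],[0,0,0.1,0,0,0,10],[0,0,0,0,0,0,10]]]'
```

```text
time: 9.47
ee_pos: [0.5657, -0.0353, 0.0387]
tcp_rot: [-180.0, -0.2, 116.8]
wrist_force: [-0.0, 0.3, -3.7]
opening: 0.0197
time: 9.72
ee_pos: [0.5658, -0.0353, 0.0351]
tcp_rot: [-180.0, -0.2, 116.8]
wrist_force: [-0.6, 0.3, -4.7]
opening: 0.0193
```

```bash
python3 -m pendant '[[[0,0,0.15,0,0,0,10],[0,0,0.1,0,0,0,10],[0,0,0,0,0,0,10]]]'; python3 -m pendant '[[[0,0,0,0,0,0,40],[0,0,0,0,0,0,60],[0,0,0,0,0,0,60],[0,0,-0.5,0,0,0,60],[0,0,-2,0,0,0,60]]]';python3 -m pendant '[[[0,0,-4,0,0,0,60],[0,0,-4,0,0,0,60],[0,0,-2,0,0,0,60],[0,4,0,0,0,0,60],[0,4,0,0,0,0,60]]]'
python3 - <<'E'
from h import *
t=snap('top','t4.png');s=snap('scene','s4.png')
def c(im,u,v,w,h,k):return cv2.resize(im[v-h//2:v+h//2,u-w//2:u+w//2],None,fx=k,fy=k,interpolation=cv2.INTER_CUBIC)[:,:,::-1]
cv2.imwrite('pics/c5.png',np.hstack([c(t,300,180,80,80,5),c(s,280,200,80,80,5)]))
E
```

```text
time: 9.97
ee_pos: [0.5661, -0.0353, 0.033]
tcp_rot: [180.0, -0.1, 116.8]
wrist_force: [0.1, -0.2, -4.1]
opening: 0.0194
time: 10.38
ee_pos: [0.5654, -0.0352, 0.057]
tcp_rot: [-179.9, -0.2, 116.8]
wrist_force: [0.0, -0.4, 0.3]
opening: 0.0511
time: 10.8
ee_pos: [0.6353, -0.0015, 0.1713]
tcp_rot: [179.7, 0.0, 116.6]
wrist_force: [0.9, -0.2, -0.5]
opening: 0.0512
```

View pics/c5.png

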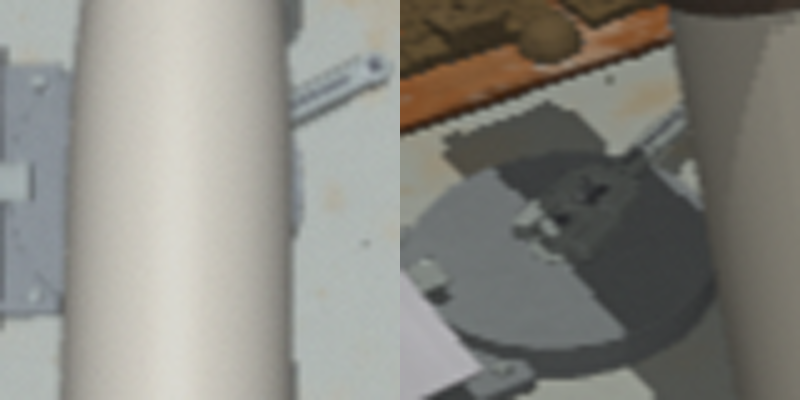

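```bash
python3 - <<'E'
from h import *
np.set_printoptions(precision=4,suppress=True)
print(onz('scene',(278,197.6),.05))
for n,z in(('worm_top',.053),('wrench_worm',.0425),('wrench',.03)):
  for m in bot.mark_of('scene',n)[:3]:print(n,m['uv'],m['confidence'],onz('scene',m['uv'],z))
E
python3 -m pendant '[[[0,-4,1,0,0,0,0],[0,-4,1,0,0,0,0],[0,0,0,0,0,0,0],[0,0,0,0,0,0,0]]]' 60 >/dev/null;python3 g.py .5447 .0071 .065 117
```

```text
[0.5358 0.0182 0.05  ]
worm_top [278.3, 196.4] 0.73 [0.5381 0.0155 0.053 ]
worm_top [406.0, 218.4] 0.72 [ 0.1892 -0.293   0.053 ]
wrench_worm [405.2, 219.3] 0.47 [ 0.1956 -0.2973  0.0425]
wrench_worm [277.0, 197.0] 0.34 [0.5501 0.0151 0.0425]
wrench [417.0, 227.3] 0.71 [ 0.1521 -0.3135  0.03  ]
wrench [269.0, 209.5] 0.67 [0.514  0.0684 0.03  ]
11.3833 [ 0.5546 -0.0394  0.1418] [-179.6   -0.4  116.6] rot [-0.008 -0.007 -0.006] cm [4.55 1.26 7.7 ] F [0.1 0.1 0.3] open 0.0033
```

```bash
python3 -m pendant '[[[2.3,0.6,2.5,-0.008,-0.007,0,0],[2.3,0.6,2,0,0,0,0],[0,0,1.5,0,0,0,0],[0,0,0,0,0,0,0]]]'  >/dev/null;python3 g.py .5447 .0071 .060 117
```

```text
11.7167 [0.5433 0.0063 0.0843] [179.6   0.3 116.3] rot [ 0.007  0.005 -0.011] cm [0.02 0.14 2.43] F [-0.1 -1.  -0.6] open -0.0
```

```bash
python3 -m pendant '[[[0,0.15,1.5,0.007,0.005,-0.011,0],[0,0,0.7,0,0,0,0],[0,0,0,0,0,0,0]]]' ;python3 -m pendant '[[[0,0,0.2,0,0,0,0],[0,0,0.2,0,0,0,0],[0,0,0,0,0,0,0]]]';python3 g.py .5447 .0071 .053 117
```

```text
time: 11.97
ee_pos: [0.5461, 0.0066, 0.064]
tcp_rot: [179.8, 0.1, 117.0]
wrist_force: [0.2, -0.3, -0.5]
opening: -0.0
time: 12.22
ee_pos: [0.5472, 0.0057, 0.0609]
tcp_rot: [179.7, 0.1, 117.0]
wrist_force: [-0.1, -0.1, 0.4]
opening: 0.0001
12.2167 [0.5472 0.0057 0.0609] [1.797e+02 1.000e-01 1.170e+02] rot [ 0.005  0.002 -0.001] cm [ 0.24 -0.16  0.79] F [-0.1 -0.1  0.4] open 0.0001
```

```bash
python3 -m pendant '[[[0.25,-0.2,0.5,0.005,0,0,0],[0,0,0.1,0,0,0,0]]]' ;python3 -m pendant '[[[0,0,0.2,0,0,0,0],[0,0,0.05,0,0,0,0]]]';python3 g.py .5447 .0071 .053 117
```

```text
time: 12.38
ee_pos: [0.5447, 0.0067, 0.0554]
tcp_rot: [180.0, 0.1, 116.9]
wrist_force: [-0.0, 0.5, -0.4]
opening: 0.0
time: 12.55
ee_pos: [0.5449, 0.0067, 0.053]
tcp_rot: [180.0, 0.2, 116.9]
wrist_force: [-2.1, 0.1, 2.7]
opening: 0.0003
12.55 [0.5449 0.0067 0.053 ] [180.    0.2 116.9] rot [ 0.001  0.003 -0.002] cm [0.04 0.   0.  ] F [-2.1  0.1  2.7] open 0.0003
```

```bash
python3 -m pendant '[[[0,0,0.1,0,0,0,0]]]' ;python3 -m pendant '[[[0,0,0.1,0,0,0,0]]]';python3 -m pendant '[[[0.3,0,0.1,0,0,0,0]]]';python3 -m pendant '[[[0.4,0,0.1,0,0,0,0]]]'
```

```text
time: 12.63
ee_pos: [0.545, 0.0067, 0.0527]
tcp_rot: [179.9, 0.2, 116.9]
wrist_force: [-4.1, -0.3, 14.6]
opening: 0.0002
time: 12.72
ee_pos: [0.545, 0.0067, 0.0528]
tcp_rot: [179.9, 0.2, 116.9]
wrist_force: [-5.1, -1.1, 11.9]
opening: -0.0003
time: 12.8
ee_pos: [0.5441, 0.0086, 0.0529]
tcp_rot: [179.9, 0.3, 116.9]
wrist_force: [-0.6, -4.8, 6.7]
opening: 0.0
time: 12.88
ee_pos: [0.5429, 0.0115, 0.0529]
tcp_rot: [179.8, 0.4, 116.8]
wrist_force: [0.3, -3.8, 4.9]
opening: 0.0001
```

```bash
for i in 1 2 3; do python3 -m pendant '[[[0.45,0,0.14,0,-0.003,0,0]]]';done
```

```text
time: 12.97
ee_pos: [0.5414, 0.0145, 0.0527]
tcp_rot: [179.8, 0.8, 116.8]
wrist_force: [-3.8, -6.7, 12.0]
opening: -0.0004
time: 13.05
ee_pos: [0.5399, 0.0175, 0.0527]
tcp_rot: [179.7, 1.1, 116.7]
wrist_force: [-3.3, -5.9, 10.1]
opening: 0.0002
time: 13.13
ee_pos: [0.5385, 0.0206, 0.0526]
tcp_rot: [179.7, 1.5, 116.7]
wrist_force: [-1.9, -4.7, 8.8]
opening: 0.0
```

```bash
python3 -m pendant '[[[0.4,0,0.14,0,0,0,0]]]'; python3 -m pendant '[[[0,0,-0.6,0,0,0,0],[0,0,-0.4,0,0,0,0],[-1.0,0,0,0,0,0,0],[-1.0,0,0,0,0,0,0],[0,0,0,0,0,0,0]]]';python3 g.py .5449 .0067 .053 117
```

```text
time: 13.22
ee_pos: [0.5374, 0.0237, 0.0523]
tcp_rot: [179.6, 1.6, 116.6]
wrist_force: [0.8, -0.3, 2.7]
opening: 0.0002
time: 13.63
ee_pos: [0.5472, 0.005, 0.0647]
tcp_rot: [179.5, 1.6, 116.7]
wrist_force: [-0.2, 1.5, 0.6]
opening: -0.0
13.6333 [0.5472 0.005  0.0647] [179.5   1.6 116.7] rot [ 0.009  0.028 -0.004] cm [ 0.29 -0.14  1.16] F [-0.2  1.5  0.6] open -0.0
```

```bash
python3 -m pendant '[[[0.25,-0.15,0.6,0.009,0.028,0,0],[0,0,0.3,0,0,0,0],[0,0,0,0,0,0,0]]]'; python3 g.py .5449 .0067 .053 117
```

```text
time: 13.88
ee_pos: [0.545, 0.0051, 0.0541]
tcp_rot: [-179.9, -0.2, 116.6]
wrist_force: [0.0, -0.6, 0.8]
opening: 0.0001
13.8833 [0.545  0.0051 0.0541] [-179.9   -0.2  116.6] rot [-0.002 -0.004 -0.007] cm [0.14 0.06 0.11] F [ 0.  -0.6  0.8] open 0.0001
```

```bash
python3 -m pendant '[[[0.1,0.05,0.1,0,-0.004,-0.005,0]]]'; python3 -m pendant '[[[0.1,0,0.15,0,0.002,0,0]]]'; for i in 1 2 3 4 5; do python3 -m pendant '[[[0.45,0,0.13,0,0.005,0,0]]]';done
```

```text
time: 13.97
ee_pos: [0.5448, 0.0058, 0.0526]
tcp_rot: [-179.8, 0.0, 116.9]
wrist_force: [0.4, -5.2, 10.8]
opening: -0.0004
time: 14.05
ee_pos: [0.5451, 0.0059, 0.0522]
tcp_rot: [-179.9, 0.1, 116.9]
wrist_force: [-4.3, -8.9, 22.4]
opening: 0.0002
time: 14.13
ee_pos: [0.5437, 0.0084, 0.0527]
tcp_rot: [-179.9, 0.0, 116.8]
wrist_force: [-6.0, -9.9, 16.2]
opening: -0.0
time: 14.22
ee_pos: [0.5422, 0.0115, 0.0529]
tcp_rot: [-179.9, -0.1, 116.8]
wrist_force: [-1.2, -6.2, 6.9]
opening: 0.0
time: 14.3
ee_pos: [0.5406, 0.0148, 0.0528]
tcp_rot: [-180.0, -0.2, 116.8]
wrist_force: [-2.2, -5.7, 7.9]
opening: 0.0
time: 14.38
ee_pos: [0.539, 0.0181, 0.0528]
tcp_rot: [180.0, -0.3, 116.7]
wrist_force: [-2.4, -6.4, 9.8]
opening: 0.0
time: 14.47
ee_pos: [0.5376, 0.0214, 0.0529]
tcp_rot: [179.9, -0.4, 116.7]
wrist_force: [0.1, -5.1, 7.9]
opening: -0.0003
```

```bash
python3 -m pendant '[[[0,0,-0.6,0,0,0,0],[0,0,-0.4,0,0,0,0],[-0.9,0,0,0,0,0,0],[-0.8,0,0,0,0,0,0],[0,0,0,0,0,0,0]]]' >/dev/null;python3 g.py .5449 .0067 .055 117
```

```text
14.8833 [0.5458 0.0059 0.064 ] [179.9  -0.4 116.9] rot [ 0.002 -0.007 -0.002] cm [ 0.1  -0.05  0.9 ] F [ 0.4  1.  -0.3] open -0.0
```

```bash
python3 -m pendant '[[[0.15,-0.05,0.6,0,-0.007,0,0],[0,0,0.2,0,0,0,0],[0.05,0,0.1,0,0.002,0,0],[0,0,0.13,0,0.002,0,0]]]';  for i in 1 2 3 4 5; do python3 -m pendant '[[[0.45,0,0.13,0,0.003,0,0]]]';done
```

```text
time: 15.22
ee_pos: [0.5447, 0.0065, 0.0523]
tcp_rot: [179.9, -0.2, 116.8]
wrist_force: [-3.2, -3.6, 17.6]
opening: 0.0002
time: 15.3
ee_pos: [0.5435, 0.0089, 0.0526]
tcp_rot: [179.9, -0.1, 116.7]
wrist_force: [-4.9, -14.0, 19.9]
opening: -0.0003
time: 15.38
ee_pos: [0.5425, 0.0117, 0.0529]
tcp_rot: [179.8, -0.1, 116.7]
wrist_force: [0.9, -5.2, 8.1]
opening: 0.0002
time: 15.47
ee_pos: [0.5415, 0.015, 0.0529]
tcp_rot: [179.7, -0.1, 116.6]
wrist_force: [1.5, -4.2, 7.2]
opening: -0.0003
time: 15.55
ee_pos: [0.5405, 0.0183, 0.0528]
tcp_rot: [179.6, -0.1, 116.6]
wrist_force: [1.0, -4.4, 8.4]
opening: 0.0001
time: 15.63
ee_pos: [0.5396, 0.0217, 0.0528]
tcp_rot: [179.4, -0.1, 116.5]
wrist_force: [1.0, -5.2, 7.8]
opening: -0.0
```

```bash
python3 -m pendant '[[[0,0,-0.6,0,0,0,0],[0,0,-0.4,0,0,0,0],[-0.9,0,0,0,0,0,0],[-0.8,0,0,0,0,0,0],[0,0,0,0,0,0,0]]]' >/dev/null;python3 g.py .5449 .0067 .055 117
```

```text
16.05 [0.5474 0.0059 0.0637] [ 1.794e+02 -1.000e-01  1.167e+02] rot [ 0.01  -0.002 -0.006] cm [ 0.18 -0.2   0.87] F [ 0.1 -0.5  1.3] open 0.0001
```

```bash
python3 -m pendant '[[[0.2,-0.2,0.6,0.01,-0.002,0,0],[0,0,0.2,0,0,0,0],[0.05,0,0.1,0,0.002,0,0],[0,0,0.13,0,0.002,0,0]]]';  for i in 1 2 3 4 5; do python3 -m pendant '[[[0.4,0,0.15,0,0.003,0,0]]]' | sed -n 2,4p;done
```

```text
time: 16.38
ee_pos: [0.5447, 0.006, 0.0522]
tcp_rot: [-179.9, -0.2, 116.6]
wrist_force: [-3.2, -4.6, 18.7]
opening: 0.0001
ee_pos: [0.5439, 0.0078, 0.0524]
tcp_rot: [-179.9, -0.1, 116.5]
wrist_force: [-3.0, -16.8, 22.1]
ee_pos: [0.5433, 0.0099, 0.0528]
tcp_rot: [180.0, -0.0, 116.4]
wrist_force: [0.0, -6.5, 9.5]
ee_pos: [0.5427, 0.0126, 0.0529]
tcp_rot: [179.8, -0.0, 116.4]
wrist_force: [1.2, -4.8, 8.0]
ee_pos: [0.542, 0.0153, 0.0528]
tcp_rot: [179.7, -0.0, 116.3]
wrist_force: [0.6, -5.1, 9.1]
ee_pos: [0.5414, 0.0181, 0.0528]
tcp_rot: [179.6, 0.0, 116.3]
wrist_force: [0.7, -5.7, 10.6]
```

```bash
python3 -m pendant '[[[0,0,-1,0,0,0,0],[0,0,-3,0,0,0,0],[0,0,-4,0,0,0,40],[0,0,-4,0,0,0,60],[0,4,0,0,0,0,60]]]' >/dev/null;python3 -m pendant '[[[0,4,0,0,0,0,60],[0,4,0,0,0,0,60],[0,4,0,0,0,0,60]]]'
python3 - <<'E'
from h import *
t=snap('top','t5.png');s=snap('scene','s5.png')
def c(im,u,v,w,h,k):return cv2.resize(im[v-h//2:v+h//2,u-w//2:u+w//2],None,fx=k,fy=k,interpolation=cv2.INTER_CUBIC)[:,:,::-1]
cv2.imwrite('pics/c6.png',np.hstack([c(t,300,180,60,60,6.6),c(s,278,200,60,60,6.6)]))
E
```

```text
time: 17.47
ee_pos: [0.682, 0.0893, 0.1863]
tcp_rot: [179.4, -0.0, 116.1]
wrist_force: [-0.3, -0.8, 0.3]
opening: 0.0508
```

View pics/c6.png

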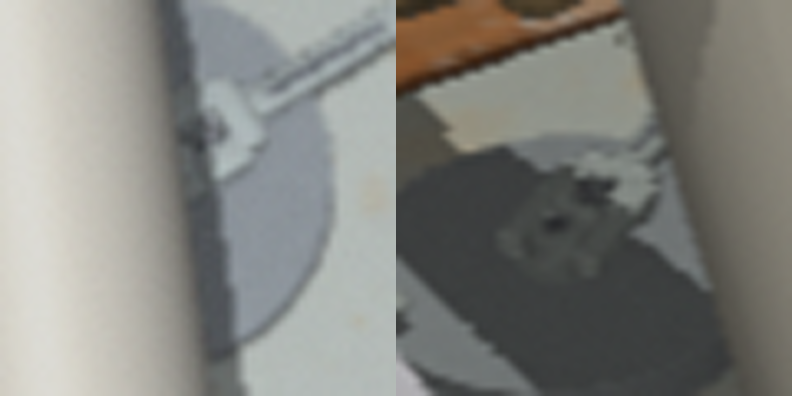

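```bash
python3 g.py .5784 -.0644 .09 118
```

```text
17.5667 [0.6846 0.0911 0.1802] [179.7  -0.2 116.3] rot [ 0.005 -0.003 -0.03 ] cm [ -9.27 -16.44   8.91] F [-0.7 -0.8 -1.5] open 0.0508
```

```bash
python3 -m pendant '[[[-1.9,-3.3,1.0,0.005,-0.003,-0.03,60],[-1.9,-3.3,1.5,0,0,0,60],[-1.9,-3.3,1.5,0,0,0,60],[-1.9,-3.3,1.5,0,0,0,60],[-1.7,-3.2,1,0,0,0,60]]]' >/dev/null;python3 -m pendant '[[[0,0,0,0,0,0,60],[0,0,0,0,0,0,60]]]'>/dev/null;python3 g.py .5784 -.0644 .06 118
```

```text
18.15 [ 0.5769 -0.0695  0.1069] [-179.5   -0.4  118.5] rot [-0.008 -0.007  0.009] cm [0.34 0.41 4.69] F [-0.6 -1.  -0.1] open 0.0512
```

```bash
python3 -m pendant '[[[0.3,0.4,3,-0.008,-0.007,0.009,60],[0,0,2.5,0,0,0,60],[0,0,0.8,0,0,0,60],[0,0,0,0,0,0,60]]]' ;python3 g.py .5784 -.0644 .028 118
```

```text
time: 18.48
ee_pos: [0.58, -0.0641, 0.0461]
tcp_rot: [179.7, 0.1, 117.9]
wrist_force: [0.2, 0.2, 1.1]
opening: 0.0508
18.4833 [ 0.58   -0.0641  0.0461] [1.797e+02 1.000e-01 1.179e+02] rot [ 0.005  0.002 -0.001] cm [ 0.05 -0.16  1.81] F [0.2 0.2 1.1] open 0.0508
```

```bash
python3 -m pendant '[[[0.05,-0.1,1.2,0.005,0,0,60],[0,0,0.6,0,0,0,60],[0,0,0,0,0,0,40],[0,0,0,0,0,0,25],[0,0,0,0,0,0,15]]]' 40 ;python3 -m pendant '[[[0,0,0,0,0,0,10],[0,0,0,0,0,0,10]]]' 40;python3 g.py .5784 -.0644 .028 118
```

```text
time: 18.9
ee_pos: [0.5814, -0.0627, 0.0306]
tcp_rot: [179.9, 0.2, 118.1]
wrist_force: [-2.9, -1.8, -2.4]
opening: 0.0209
time: 19.07
ee_pos: [0.5809, -0.0629, 0.0309]
tcp_rot: [179.9, 0.2, 118.1]
wrist_force: [-1.2, -1.0, -2.7]
opening: 0.0209
19.0667 [ 0.5809 -0.0629  0.0309] [179.9   0.2 118.1] rot [0.001 0.004 0.002] cm [-0.01 -0.29  0.29] F [-1.2 -1.  -2.7] open 0.0209
```

```bash
cat > tilt.py <<'E'
from h import *
from scipy.optimize import least_squares
from scipy.ndimage import map_coordinates
C={'top':(.5176,.0508),'scene':(.5142,.0550)}
def pt(cam,q,x,s):
    tau,h,yaw=q[:3];c=np.array(C[cam])+np.array(q[3:5] if cam=='top' else q[5:7])
    y=.16+s*np.cos(tau)-h*np.sin(tau);z=.04+s*np.sin(tau)+h*np.cos(tau)
    return proj(cam,[c[0]+x*np.cos(yaw)-y*np.sin(yaw),c[1]+x*np.sin(yaw)+y*np.cos(yaw),z])
E={'free':[(x,.15) for x in np.linspace(-.105,.105,25)],'in':[(x,-.04) for x in np.linspace(-.105,.105,25)],
   'l':[(-.115,s) for s in np.linspace(-.03,.14,20)],'r':[(.115,s) for s in np.linspace(-.03,.14,20)]}
def meas(img,cam,q,W=3):
    out=[]
    for k,L in E.items():
        for x,s in L:
            p=pt(cam,q,x,s);d=(pt(cam,q,x+(.01 if k=='r' else -.01 if k=='l' else 0),s+(.01 if k=='free' else -.01 if k=='in' else 0))-p)
            t=(pt(cam,q,x,s+.01) if k in'lr' else pt(cam,q,x+.01,s))-p
            n=np.array([-t[1],t[0]]);n/=np.linalg.norm(n);n*=np.sign(n@d)
            a=np.arange(-W,W+.01,.1);P=p[:,None]+n[:,None]*a
            v=map_coordinates(img,[P[1],P[0]],order=1);g=-np.gradient(cv2.GaussianBlur(v[None],(0,0),5)[0])
            i=g[5:-5].argmax()+5
            if g[i]>.9 : out.append((cam,k,x,s,n,p+n*a[i]))
    return out
def fit(imgs,q0=(-.06,.008,0,0,0,0,0)):
    q=np.array(q0,float)
    for W in(5,4,3,2.5,2):
        M=sum([meas(im,c,q,W) for c,im in imgs.items()],[])
        f=lambda q:np.r_[[(pt(c,q,x,s)-m)@n for c,k,x,s,n,m in M],q[3:]/.0007*3]
        r=least_squares(f,q,loss='soft_l1',f_scale=.3,x_scale=[.01,.003,.01]+[.001]*4);q=r.x
    cov=np.linalg.inv(r.jac.T@r.jac)
    res={}
    for (c,k,*_),e in zip(M,r.fun):res.setdefault((c,k),[]).append(e)
    return q,np.sqrt(cov[0,0]),{k:(len(v),round(np.mean(v),2),round(np.std(v),2)) for k,v in res.items()}
def load(fn):return cv2.imread(fn).astype(np.float32).min(2)
if __name__=='__main__':
    import sys
    np.set_printoptions(precision=4,suppress=True)
    for a in sys.argv[1:]:
        ims={'scene':load('pics/s%s.png'%a),'top':load('pics/t%s.png'%a)}
        for sub in(['scene','top'],['scene']):
            q,sd,res=fit({k:ims[k] for k in sub});print(a,sub,q,round(sd,4));print(res)
        o=cv2.resize(cv2.imread('pics/s%s.png'%a)[190:280,165:265],None,fx=6,fy=6,interpolation=cv2.INTER_CUBIC)
        q,_,_=fit(ims)
        for L in E.values():
            for x,s in L:cv2.circle(o,tuple(np.round((pt('scene',q,x,s)-[165,190]+.5)*6).astype(int)),1,(0,0,255),-1)
        cv2.imwrite('pics/o%s.png'%a,o)
E
python3 tilt.py 0 5
```

```text
0 ['scene', 'top'] [-0.0657  0.0104  0.0128 -0.     -0.0001  0.     -0.0001] 0.0132
{('scene', 'free'): (25, np.float64(0.21), np.float64(0.13)), ('scene', 'in'): (25, np.float64(0.02), np.float64(0.17)), ('scene', 'l'): (20, np.float64(-0.07), np.float64(0.11)), ('scene', 'r'): (14, np.float64(-0.44), np.float64(0.31)), ('top', 'free'): (25, np.float64(0.32), np.float64(0.19)), ('top', 'in'): (25, np.float64(0.12), np.float64(0.2)), ('top', 'l'): (20, np.float64(0.23), np.float64(0.27)), ('top', 'r'): (20, np.float64(0.3), np.float64(0.24))}
0 ['scene'] [-0.0545  0.0108  0.0166  0.     -0.     -0.     -0.    ] 0.0148
{('scene', 'free'): (25, np.float64(0.1), np.float64(0.18)), ('scene', 'in'): (25, np.float64(0.03), np.float64(0.18)), ('scene', 'l'): (20, np.float64(-0.12), np.float64(0.14)), ('scene', 'r'): (14, np.float64(-0.3), np.float64(0.33))}
5 ['scene', 'top'] [-0.065   0.0104  0.0131 -0.     -0.0002  0.     -0.0001] 0.015
{('scene', 'free'): (25, np.float64(0.19), np.float64(0.14)), ('scene', 'in'): (25, np.float64(-0.04), np.float64(0.29)), ('scene', 'l'): (20, np.float64(-0.08), np.float64(0.11)), ('scene', 'r'): (16, np.float64(-0.41), np.float64(0.32)), ('top', 'free'): (25, np.float64(0.32), np.float64(0.19)), ('top', 'l'): (19, np.float64(0.18), np.float64(0.27)), ('top', 'r'): (16, np.float64(0.25), np.float64(0.26))}
5 ['scene'] [-0.0558  0.0109  0.0167  0.     -0.     -0.     -0.    ] 0.0153
{('scene', 'free'): (25, np.float64(0.1), np.float64(0.18)), ('scene', 'in'): (25, np.float64(-0.02), np.float64(0.3)), ('scene', 'l'): (20, np.float64(-0.12), np.float64(0.13)), ('scene', 'r'): (14, np.float64(-0.29), np.float64(0.35))}
```

View pics/o0.png

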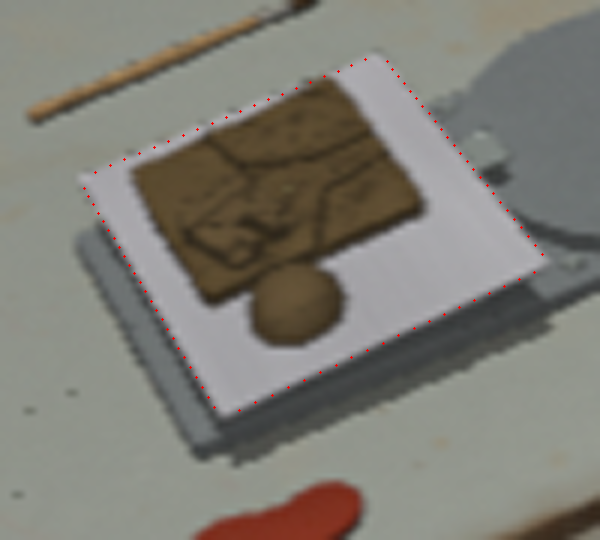

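```bash
python3 -m pendant '[[[0.04,-1.1,-0.05,0,0,0.08,10],[0.04,-1.1,-0.05,0,0,0.08,10]]]' 60;python3 g.py .5784 -.0644 .031 118
```

```text
time: 19.23
ee_pos: [0.5612, -0.0716, 0.0315]
tcp_rot: [179.9, 0.2, 108.9]
wrist_force: [-0.7, -0.7, -1.9]
opening: 0.0202
19.2333 [ 0.5612 -0.0716  0.0315] [179.9   0.2 108.9] rot [ 0.001  0.004 -0.159] cm [0.12 1.86 0.05] F [-0.7 -0.7 -1.9] open 0.0202
```

```bash
for i in 1 2; do python3 -m pendant '[[[0.05,-1.08,-0.05,0,0,0.08,10],[0.05,-1.08,-0.05,0,0,0.08,10],[0.05,-1.08,-0.05,0,0,0.08,10],[0.05,-1.08,-0.05,0,0,0.08,10]]]'; done; python3 - <<'E'
from h import *
p=bot.get_obs()['ee_pos'][:2]-[.516,.053];print(np.hypot(*p),np.degrees(np.arctan2(p[1],p[0])))
snap('top','t6.png');snap('scene','s6.png')
E
python3 tilt.py 6 | grep -v free
```

```text
time: 19.57
ee_pos: [0.5175, -0.0797, 0.0329]
tcp_rot: [179.8, 0.3, 89.6]
wrist_force: [1.5, 0.5, -5.4]
opening: 0.0205
time: 19.9
ee_pos: [0.4735, -0.0729, 0.0341]
tcp_rot: [179.6, 0.2, 70.1]
wrist_force: [2.6, 0.6, -6.8]
opening: 0.0199
0.132910351753651 -108.64876560719138
6 ['scene', 'top'] [-0.0191  0.0103  0.0124 -0.     -0.0001  0.     -0.    ] 0.0125
6 ['scene'] [-0.0131  0.0104  0.0136 -0.     -0.     -0.     -0.    ] 0.0138
```

```bash
python3 -m pendant '[[[0,0,0.25,0.004,0,0,10],[0,0,0.15,0,0,0,10],[0,0,0,0,0,0,60],[0,0,0,0,0,0,60],[0,0,0,0,0,0,60]]]';python3 -m pendant '[[[0,0,-2,0,0,0,60],[0,0,-3.5,0,0,0,60],[0,0,-4,0,0,0,20],[0,0,-3,0,0,0,0],[0,0,0,0,0,0,0]]]';python3 g.py .419 .187 .12 70
```

```text
time: 20.42
ee_pos: [0.4758, -0.073, 0.0311]
tcp_rot: [179.7, 0.2, 70.9]
wrist_force: [-0.5, 0.6, -0.3]
opening: 0.0512
time: 20.83
ee_pos: [0.4752, -0.0722, 0.16]
tcp_rot: [179.9, 0.1, 71.1]
wrist_force: [0.6, -1.1, 0.3]
opening: 0.0155
20.8333 [ 0.4752 -0.0722  0.16  ] [1.799e+02 1.000e-01 7.110e+01] rot [0.001 0.002 0.019] cm [ 22.7  -13.73   3.94] F [ 0.6 -1.1  0.3] open 0.0155
```

```bash
python3 -m pendant '[[[3.4,-2.05,0,0,0,0,0],[3.4,-2.05,0,0,0,0,0],[3.4,-2.05,0,0,0,0,0],[3.4,-2.05,0.2,0,0,0,0],[3.4,-2.05,0.2,0,0,0,0]]]'>/dev/null;python3 -m pendant '[[[3.4,-2.05,0,0,0,0,0],[2,-1.2,0,0,0,0,0],[0,0,0,0,0,0,0],[0,0,0,0,0,0,0]]]'>/dev/null;python3 g.py .419 .187 .075 70
```

```text
21.5833 [0.4226 0.1941 0.1596] [179.3  -0.3  71. ] rot [ 0.012 -0.005  0.017] cm [-0.83 -0.21  8.46] F [-0.7  0.2  0.1] open 0.0003
```

Descend; expected plate surface is around 0.05.

```bash
python3 -m pendant '[[[-0.8,-0.2,3,0.012,-0.005,0.017,0],[0,0,3,0,0,0,0],[0,0,2.3,0,0,0,0],[0,0,0,0,0,0,0],[0,0,0,0,0,0,0]]]';python3 g.py .419 .187 .055 70
```

```text
time: 22.0
ee_pos: [0.421, 0.1853, 0.0758]
tcp_rot: [179.9, -0.2, 70.0]
wrist_force: [-0.2, 0.4, 1.2]
opening: -0.0003
22.0 [0.421  0.1853 0.0758] [179.9  -0.2  70. ] rot [ 0.003 -0.003 -0.   ] cm [ 0.08 -0.25  2.08] F [-0.2  0.4  1.2] open -0.0003
```

```bash
python3 -m pendant '[[[0,-0.2,1.2,0.003,-0.003,0,0],[0,0,0.5,0,0,0,0]]]'; for i in 1 2 3 4 5; do python3 -m pendant '[[[0,0,0.2,0,0,0,0]]]'|grep -E 'pos|force'; done
```

```text
time: 22.17
ee_pos: [0.4207, 0.1855, 0.0607]
tcp_rot: [179.9, -0.1, 69.9]
wrist_force: [-0.1, -1.0, -0.8]
opening: 0.0001
ee_pos: [0.4211, 0.1855, 0.0589]
wrist_force: [0.3, 0.1, 0.1]
ee_pos: [0.4215, 0.1855, 0.0572]
wrist_force: [0.6, -0.7, 0.1]
ee_pos: [0.4219, 0.1856, 0.0556]
wrist_force: [0.2, 0.1, 0.3]
ee_pos: [0.4222, 0.1857, 0.054]
wrist_force: [-0.6, 0.7, 0.0]
ee_pos: [0.4224, 0.1859, 0.0523]
wrist_force: [-5.9, -4.7, 26.1]
```

```bash
python3 -m pendant '[[[0,0,-0.15,0,0,0,0]]]'|grep -E 'pos|force'; for i in 1 2 3 4; do python3 -m pendant '[[[0,0,0.05,0,0,0,0]]]'|grep -E 'pos|rot|force'; done
```

```text
ee_pos: [0.4225, 0.1859, 0.054]
wrist_force: [-0.6, -0.3, -0.8]
ee_pos: [0.4228, 0.1861, 0.054]
tcp_rot: [179.7, -0.3, 69.9]
wrist_force: [0.4, 0.5, 1.0]
ee_pos: [0.4228, 0.1862, 0.0535]
tcp_rot: [179.7, -0.3, 69.9]
wrist_force: [-0.2, -0.8, 0.5]
ee_pos: [0.4229, 0.1862, 0.053]
tcp_rot: [179.7, -0.3, 69.9]
wrist_force: [0.0, 0.1, 0.5]
ee_pos: [0.4229, 0.1863, 0.0526]
tcp_rot: [179.7, -0.4, 69.9]
wrist_force: [-2.7, -0.7, 7.2]
```

```bash
python3 -m pendant '[[[0,0,-2.5,0,0,0,0],[0,0,-2,0,0,0,0],[3.7,-1.4,0,0,0,0,0],[3.7,-1.4,-0.1,0,0,0,0],[3.7,-1.4,-0.1,0,0,0,0]]]'>/dev/null;python3 -m pendant '[[[3.7,-1.4,-0.1,0,0,0,0],[0.8,-0.3,0,0,0,0,0],[0,0,0,0,0,0,0],[0,0,0,0,0,0,0]]]';python3 g.py .417 .350 .062 69.9
```

```text
time: 23.75
ee_pos: [0.4207, 0.359, 0.1015]
tcp_rot: [179.7, -0.3, 69.6]
wrist_force: [-0.7, -1.1, -0.5]
opening: -0.0001
23.75 [0.4207 0.359  0.1015] [179.7  -0.3  69.6] rot [ 0.005 -0.006 -0.005] cm [-0.99 -0.06  3.95] F [-0.7 -1.1 -0.5] open -0.0001
```

```bash
python3 -m pendant '[[[-1.0,0,1.5,0,0,0,0],[0,0,2,0,0,0,0],[0,0,0.5,0,0,0,0],[0,0,0.1,0,0,0,0]]]'; for i in 1 2 3 4 5; do python3 -m pendant '[[[0,0,0.12,0,0,0,0]]]'|grep -E 'pos|force'; done
```

```text
time: 24.08
ee_pos: [0.418, 0.3457, 0.0598]
tcp_rot: [179.7, -0.3, 69.5]
wrist_force: [-1.0, -0.7, 0.7]
opening: -0.0003
ee_pos: [0.418, 0.3447, 0.0588]
wrist_force: [-0.9, -0.8, 0.0]
ee_pos: [0.4183, 0.3441, 0.0581]
wrist_force: [-0.1, -1.3, -1.2]
ee_pos: [0.4187, 0.344, 0.0576]
wrist_force: [0.6, 0.3, 0.2]
ee_pos: [0.4191, 0.344, 0.0571]
wrist_force: [-0.7, 0.3, 0.4]
ee_pos: [0.4194, 0.3442, 0.0564]
wrist_force: [-0.2, -0.5, -0.4]
```

```bash
for i in 1 2 3 ; do python3 -m pendant '[[[0,0,0.2,0,0,0,0]]]'|grep -E 'pos|force'; done;for i in 1 2 3 4 5 6 ; do python3 -m pendant '[[[0,0,0.07,0,0,0,0]]]'|grep -E 'pos|force'; done
```

```text
ee_pos: [0.4197, 0.3444, 0.0549]
wrist_force: [0.2, 0.4, 0.8]
ee_pos: [0.4199, 0.3446, 0.053]
wrist_force: [0.0, -1.2, 0.5]
ee_pos: [0.42, 0.3447, 0.051]
wrist_force: [-0.8, -0.7, 1.5]
ee_pos: [0.4199, 0.3447, 0.0499]
wrist_force: [-1.1, 0.4, -0.5]
ee_pos: [0.4199, 0.3448, 0.0495]
wrist_force: [-2.7, -2.5, 12.5]
ee_pos: [0.42, 0.3448, 0.0495]
wrist_force: [-3.1, -3.2, 10.5]
ee_pos: [0.4199, 0.3448, 0.0496]
wrist_force: [-2.1, -2.5, 7.3]
ee_pos: [0.4199, 0.3448, 0.0495]
wrist_force: [-2.6, -2.0, 6.1]
ee_pos: [0.4199, 0.3448, 0.0496]
wrist_force: [-1.3, -2.6, 6.9]
```

```bash
python3 -m pendant '[[[0,0,-2.5,0,0,0,0],[0,0,-3,0,0,0,0],[0,0,-1.5,0,0,0,0],[0,0,0,0,0,0,0]]]'>/dev/null;python3 g.py .4998 .0075 .11 70.5
```

```text
25.5833 [0.4178 0.3435 0.1205] [179.6  -0.4  69.4] rot [ 0.008 -0.007 -0.019] cm [-28.58  19.48   1.01] F [ 0.1  0.3 -0.1] open -0.0002
```

```bash
python3 -m pendant '[[[-3.3,2.25,0,0.008,-0.007,-0.019,0],[-3.3,2.25,-0.1,0,0,0,0],[-3.3,2.25,-0.1,0,0,0,0],[-3.3,2.25,-0.1,0,0,0,0],[-3.3,2.25,-0.1,0,0,0,0]]]'>/dev/null; python3 -m pendant '[[[-3.3,2.25,-0.1,0,0,0,0],[-3.3,2.25,-0.1,0,0,0,0],[-3.3,2.25,0,0,0,0,0],[-2,1.4,0,0,0,0,0],[0,0,0,0,0,0,0]]]'>/dev/null;python3 g.py .4998 .0075 .065 70.5
```

```text
26.4167 [ 5.078e-01 -5.000e-04  1.182e-01] [-179.8    0.    71.1] rot [-0.003  0.001  0.01 ] cm [ 0.5  -1.    5.32] F [ 0.7  0.  -0.3] open 0.0001
```

```bash
python3 -m pendant '[[[0.5,-1.0,2.5,-0.003,0,0.01,0],[0,0,2.4,0,0,0,0],[0,0,0.6,0,0,0,0],[0,0,0,0,0,0,0]]]';python3 g.py .4998 .0075 .055 70.5
```

```text
time: 26.75
ee_pos: [0.4994, 0.0058, 0.059]
tcp_rot: [-180.0, 0.0, 70.2]
wrist_force: [0.2, 0.3, 0.4]
opening: -0.0001
26.75 [0.4994 0.0058 0.059 ] [-180.     0.    70.2] rot [-0.001  0.001 -0.006] cm [ 0.17 -0.02  0.4 ] F [0.2 0.3 0.4] open -0.0001
```

```bash
python3 -m pendant '[[[0.2,0,0.4,0,0,0,0],[0,0,0.15,0,0,0,0]]]'; for i in 1 2 3; do python3 -m pendant '[[[0,0,0.1,0,0.001,0,0]]]'|grep -E 'pos|force'; done; for i in 1 2 3 4; do python3 -m pendant '[[[0.4,0,0.15,0,0.003,0,0]]]'|grep -E 'pos|force'; done
```

```text
time: 26.92
ee_pos: [0.5, 0.0085, 0.0537]
tcp_rot: [-179.9, 0.0, 70.2]
wrist_force: [-0.2, -0.0, -0.3]
opening: 0.0001
ee_pos: [0.5004, 0.009, 0.0532]
wrist_force: [-0.1, 0.6, 0.8]
ee_pos: [0.5007, 0.0091, 0.0529]
wrist_force: [-2.1, -1.2, 5.8]
ee_pos: [0.5009, 0.0092, 0.0529]
wrist_force: [-4.4, -1.4, 6.7]
ee_pos: [0.5021, 0.0124, 0.0527]
wrist_force: [-8.9, -5.2, 14.6]
ee_pos: [0.5037, 0.0155, 0.0528]
wrist_force: [-2.5, -4.8, 9.0]
ee_pos: [0.5057, 0.0189, 0.0528]
wrist_force: [0.2, -0.7, 1.4]
ee_pos: [0.5077, 0.0228, 0.0523]
wrist_force: [1.2, 0.4, -0.4]
```

```bash
python3 -m pendant '[[[0,0,-1.5,0,0,0,0],[-3,0,-3,0,0,0,30],[-3.8,0,0,0,0,0,60],[-3.5,0,0,0,0,0,60],[0,0,0,0,0,0,60]]]'>/dev/null;python3 g.py .474 -.073 .029 70.5
```

```text
27.9167 [ 0.4734 -0.0749  0.0986] [179.4  -0.9  70.6] rot [ 0.01  -0.015  0.002] cm [ 0.09 -0.08  6.96] F [0.5 0.3 0.3] open 0.0482
```

```bash
python3 -m pendant '[[[0,0,2.5,0.01,-0.015,0,60],[0,0,3,0,0,0,60],[0,0,1.2,0,0,0,60],[0,0,0.3,0,0,0,60]]]';python3 g.py .474 -.073 .029 70.5
```

```text
time: 28.25
ee_pos: [0.4767, -0.0768, 0.0301]
tcp_rot: [179.5, -0.2, 70.4]
wrist_force: [-0.6, 1.1, -0.8]
opening: 0.051
28.25 [ 0.4767 -0.0768  0.0301] [179.5  -0.2  70.4] rot [ 0.009 -0.003 -0.003] cm [ 0.27 -0.38  0.1 ] F [-0.6  1.1 -0.8] open 0.051
```

```bash
python3 -m pendant '[[[0,0,0,0.009,0,0,30],[0,0,0,0,0,0,15],[0,0,0,0,0,0,10],[0,0,0,0,0,0,10],[0,0,0,0,0,0,10]]]' 40; for i in 1 2 3 4; do python3 -m pendant '[[[0,0.32,0.02,0,0,-0.024,10]]]'>/dev/null; python3 -c "
from h import *
o=bot.get_obs();p=o['ee_pos'][:2]-[.516,.053];print(o['ee_pos'].round(4),o['tcp_rot'].round(2),o['wrist_force'].round(2),o['torque'].round(3),np.hypot(*p),np.degrees(np.arctan2(p[1],p[0])))"; done
```

```text
time: 28.67
ee_pos: [0.4762, -0.076, 0.0311]
tcp_rot: [-179.8, -0.1, 70.5]
wrist_force: [-3.1, -1.0, -3.6]
opening: 0.021
[ 0.4788 -0.0768  0.0312] [-1.7978e+02 -1.3000e-01  7.1880e+01] [-2.37  1.58 -2.58] [0.179 0.458 0.361] 0.13499460880882067 -106.00258099083914
[ 0.4819 -0.0775  0.0312] [-1.7978e+02 -1.5000e-01  7.3350e+01] [-2.39  0.24 -2.18] [0.164 0.346 0.248] 0.1349358577710277 -104.65306895924661
[ 0.4852 -0.0783  0.0312] [-179.79   -0.18   74.83] [-0.99  0.93 -2.65] [0.129 0.395 0.214] 0.13488392645510125 -103.20847141407364
[ 0.4885 -0.079   0.0311] [-179.8    -0.21   76.32] [-1.5   1.44 -2.74] [0.277 0.446 0.275] 0.13480049340074707 -101.7696784213267
```

```bash
python3 -m pendant '[[[0,0,0,0,0,0,60],[0,0,0,0,0,0,60],[0,0,-2,0,0,0,60],[0,0,-3.5,0,0,0,20],[4,0,-1.5,0,0,0,0]]]'>/dev/null;python3 -m pendant '[[[3.5,0,0,0,0,0,0],[0,0,0,0,0,0,0],[0,0,0,0,0,0,0]]]' 60 >/dev/null;python3 g.py .5045 .006 .060 76.3
```

```text
29.6667 [ 0.5107 -0.0057  0.1086] [179.6  -0.4  75.8] rot [ 0.007 -0.007 -0.008] cm [ 0.95 -0.92  4.86] F [-1.  -0.  -0.8] open 0.0001
```

```bash
python3 -m pendant '[[[0.9,-0.9,2.5,0.007,-0.007,-0.008,0],[0,0,2.4,0,0,0,0],[0,0,0,0,0,0,0]]]'>/dev/null;python3 g.py .5045 .006 .054 76.3
```

```text
29.9167 [0.506  0.005  0.0606] [179.7  -0.   76.3] rot [ 0.006 -0.001 -0.001] cm [ 0.06 -0.17  0.66] F [-0.9 -0.5  0.4] open 0.0001
```

```bash
python3 -m pendant '[[[0.05,-0.15,0.5,0.006,0,0,0],[0,0,0.15,0,0,0,0]]]'|grep pos; for i in 1 2; do python3 -m pendant '[[[0,0,0.1,0,0.001,0,0]]]'|grep -E 'pos|force'; done; for i in 1 2 3 4 5 6; do python3 -m pendant '[[[0.3,0,0.14,0,0.002,0,0]]]'|grep -E 'pos|force'; done
```

```text
ee_pos: [0.5042, 0.0049, 0.0544]
ee_pos: [0.5044, 0.0045, 0.0541]
wrist_force: [-0.2, 0.3, -0.3]
ee_pos: [0.5047, 0.0041, 0.0537]
wrist_force: [-0.4, 0.6, 1.0]
ee_pos: [0.5059, 0.0065, 0.0531]
wrist_force: [0.5, 0.3, 0.1]
ee_pos: [0.5067, 0.009, 0.0527]
wrist_force: [-9.0, -4.4, 14.8]
ee_pos: [0.5073, 0.0112, 0.0528]
wrist_force: [-5.4, -7.2, 13.0]
ee_pos: [0.5084, 0.0134, 0.0529]
wrist_force: [-1.6, -4.2, 8.3]
ee_pos: [0.5097, 0.0158, 0.0529]
wrist_force: [-1.7, -3.1, 6.2]
ee_pos: [0.5112, 0.0185, 0.0527]
wrist_force: [-0.8, -0.7, 1.2]
```

```bash
python3 -m pendant '[[[-0.6,0,-0.6,0,0,0,0],[-0.7,0.1,0,0,0,0,0],[0,0,0,0,0,0,0]]]'>/dev/null;python3 g.py .5062 .009 .0535 76.3
```

```text
31.0 [0.5094 0.0053 0.06  ] [179.4  -0.7  75.9] rot [ 0.01  -0.011 -0.007] cm [ 0.27 -0.41  0.65] F [0.6 0.1 0.3] open 0.0004
```

```bash
python3 -m pendant '[[[0.2,-0.4,0.5,0.01,-0.011,-0.005,0],[0,-0.05,0.15,0,0,0,0],[0,-0.05,0.2,0,0,0,0]]]'|grep -E 'pos|force'; for i in 1 2 3 4 5; do python3 -m pendant '[[[0.2,-0.02,0.28,0,0.001,0,0]]]'|grep -E 'pos|force'; done
```

```text
ee_pos: [0.5057, 0.0078, 0.0524]
wrist_force: [-4.5, -2.7, 32.3]
ee_pos: [0.5063, 0.009, 0.0522]
wrist_force: [-18.2, -6.9, 45.0]
ee_pos: [0.5065, 0.0101, 0.0524]
wrist_force: [-15.5, -8.6, 33.5]
ee_pos: [0.5065, 0.0108, 0.0525]
wrist_force: [-13.4, -9.3, 28.0]
ee_pos: [0.5066, 0.0113, 0.0524]
wrist_force: [-12.4, -11.0, 28.3]
ee_pos: [0.5067, 0.0116, 0.0524]
wrist_force: [-13.6, -10.5, 28.7]
```

```bash
python3 -m pendant '[[[0,0,-1.5,0,0,0,0],[-3,0,-3,0,0,0,30],[-3.8,0,0,0,0,0,60],[-2.2,0,0,0,0,0,60],[0,0,0,0,0,0,60]]]'>/dev/null;python3 g.py .4855 -.078 .029 76; python3 - <<'E'
from h import *
snap('top','t7.png');snap('scene','s7.png')
E
python3 tilt.py 7 | grep -v free
```

```text
32.0833 [ 0.4831 -0.0766  0.1003] [179.3   0.6  76.2] rot [0.012 0.011 0.003] cm [0.   0.17 7.13] F [-0.5  0.5 -0.6] open 0.0481
7 ['scene', 'top'] [-0.0197  0.0103  0.0123 -0.     -0.0001  0.     -0.    ] 0.0124
7 ['scene'] [-0.0139  0.0104  0.0133 -0.     -0.     -0.     -0.    ] 0.0139
```

```bash
python3 -m pendant '[[[0,0.15,2.5,0.012,0.011,0,60],[0,0,3,0,0,0,60],[0,0,1.2,0,0,0,60],[0,0,0.3,0,0,0,60]]]'|grep -E 'pos|rot|force';python3 -m pendant '[[[0,0,0,0,0,0,30],[0,0,0,0,0,0,15],[0,0,0,0,0,0,10],[0,0,0,0,0,0,10]]]' 40; python3 -m pendant '[[[0.04,-1.1,0,0,0,0.08,10],[0.04,-1.1,0,0,0,0.08,10],[0,0,0,0,0,0,10]]]' 60; python3 - <<'E'
from h import *
snap('top','t8.png');snap('scene','s8.png')
E
python3 tilt.py 8 | grep -v free
```

```text
ee_pos: [0.4866, -0.0722, 0.0272]
tcp_rot: [180.0, -0.1, 76.3]
wrist_force: [0.4, 0.1, -0.3]
time: 32.85
ee_pos: [0.4863, -0.0703, 0.0269]
tcp_rot: [-179.9, -0.1, 76.5]
wrist_force: [-0.8, -1.7, -3.6]
opening: 0.0209
time: 33.1
ee_pos: [0.4661, -0.0634, 0.0282]
tcp_rot: [180.0, -0.1, 67.0]
wrist_force: [1.8, -1.1, -4.1]
opening: 0.0208
8 ['scene', 'top'] [-0.0085  0.0103  0.0125 -0.     -0.0001  0.     -0.    ] 0.0121
8 ['scene'] [-0.0041  0.0104  0.0126  0.      0.     -0.     -0.    ] 0.0134
```

```bash
python3 -m pendant '[[[0.03,-0.77,0,0,0,0.06,10],[0.03,-0.77,0,0,0,0.06,10],[0,0,0,0,0,0,10]]]';python3 -m pendant '[[[0,0,0.1,0,0,0,10],[0,0,0.1,0,0,0,60],[0,0,0,0,0,0,60],[0,0,0,0,0,0,60],[0,0,-2,0,0,0,60]]]';python3 -m pendant '[[[0,0,-3.5,0,0,0,60],[0,0,-4,0,0,0,30],[0,0,-3,0,0,0,0],[0,0,0,0,0,0,0],[0,0,0,0,0,0,0]]]'; python3 - <<'E'
from h import *
snap('top','t9.png');snap('scene','s9.png')
E
python3 tilt.py 9 | grep -v free; python3 g.py .417 .347 .11 70
```

```text
time: 33.45
ee_pos: [0.4541, -0.0573, 0.0284]
tcp_rot: [179.9, -0.0, 60.6]
wrist_force: [0.6, 0.0, -3.7]
opening: 0.0206
time: 33.87
ee_pos: [0.4551, -0.0576, 0.045]
tcp_rot: [-180.0, -0.0, 61.3]
wrist_force: [0.0, 0.3, -0.0]
opening: 0.0509
time: 34.28
ee_pos: [0.4568, -0.058, 0.1583]
tcp_rot: [179.8, -0.2, 61.6]
wrist_force: [-0.1, 0.1, -0.9]
opening: 0.003
9 ['scene', 'top'] [-0.0001  0.0104  0.0128 -0.     -0.0001  0.     -0.    ] 0.0122
9 ['scene'] [ 0.0047  0.0105  0.013   0.     -0.     -0.     -0.    ] 0.0136
34.3833 [ 0.4564 -0.0579  0.1573] [179.9  -0.2  61.6] rot [ 0.002 -0.003 -0.147] cm [ 33.72 -22.76   4.78] F [0.1 0.1 0.2] open 0.0001
```

```bash
python3 -m pendant '[[[-3.5,3,-0.5,0,0,0,0],[-3.5,3,-0.5,0,0,0,0],[-3.5,3,0,0,0,0,0],[-3,3,0,0,0,0,0],[0,0,0,0,0,0,0]]]'; python3 - <<'E'
from h import *
t=snap('top','ta.png');s=snap('scene','sa.png')
def c(im,u,v,w,h,k):return cv2.resize(im[v-h//2:v+h//2,u-w//2:u+w//2],None,fx=k,fy=k,interpolation=cv2.INTER_CUBIC)[:,:,::-1]
cv2.imwrite('pics/c7.png',np.hstack([c(t,290,180,80,80,5),c(s,275,210,80,80,5)]))
E
```

```text
time: 34.8
ee_pos: [0.4957, -0.2259, 0.16]
tcp_rot: [-179.7, -0.2, 62.2]
wrist_force: [0.6, -0.3, 0.5]
opening: 0.0002
```

View pics/c7.png

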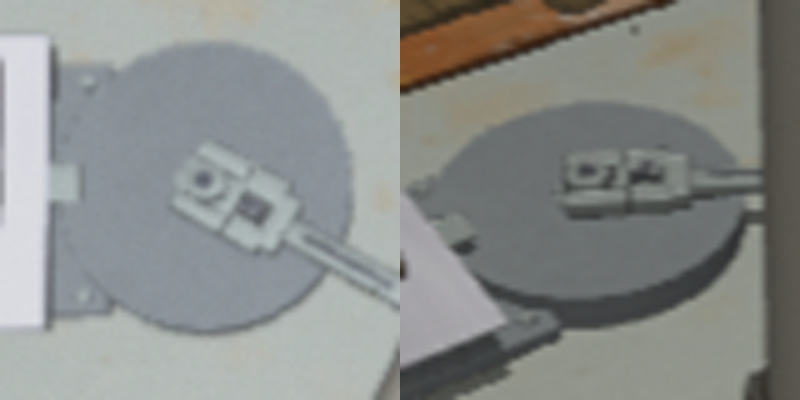

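```bash
python3 -c "
from h import *
print(bot.job_done())"
```

```text
the job is handed in; nothing more can be done
None
```

I handed the job in at about 35 s of the 72 s allowed, with the platform reading level and the wrench lying flat on the deck round the screw head. No verdict is reported, so this rests on my own checks.

**What I did:**
- I laid the steel wrench on the deck with its jaws round the head and let go.
- I rolled the worm with the closed fingertips and turned the handle clockwise about 48°.
- That first turn lost some angle to play. I then moved the handle back about 6° and the platform stayed put, so there was at least that much play.
- Before levelling, I rolled the worm again until it stalled hard: about 14 N along the stroke under 28 N of press, with one press peaking at 45 N.
- I then turned the last 16° or so, released the handle and moved the arm clear.

**Last checks:**
- **Platform tilt:** the two-camera fit gave 0.000 rad and the scene camera alone gave +0.005, against a limit of ±0.014. I did not touch-probe it again at the end. An earlier touch probe of the plate read -0.019, matching the two-camera fit then; the scene camera alone read -0.013.
- **Fit on the head:** with the worm stalled, the platform rose 0.0675 rad per radian turned, close to the 0.07 expected, so almost no play was left. I could not read the jaw value directly.
- **Wrench position:** the final picture shows the jaws snug on the head and the wrench origin about 3 to 4 mm from the screw axis.
- **Bystanders:** I never went near the pot or the ribs, but I did not re-measure where they are.

**What went wrong:** the first grasp missed because the fingers closed above the handle, and a second try worked. The first rounds of worm rolling probably left the jaws slightly loose, so most of the turning was done before the final tightening. The platform was still below level at that point.

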